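Set the span of a bend-test fixture and load the test bars

ROBOT

A 6-joint arm with a two-finger parallel gripper is mounted at the origin on the work surface. World frame = base frame: x ahead of the robot, y to its left, z up, the work surface at z = 0. Lengths are in mm, angles in rad, forces in N, time in s.
With the tool pointing down it reaches from about 300 to 775 mm from the base axis. Payload 14.6 kg.
Tool frame: the origin (TCP) lies midway between the tips of the shut fingers; the grasp point (between the pads) lies manip.grasp_offset behind it (manip.grasp_offset is the distance from the TCP to the grasp point, in mm); z points along the fingers, y is the direction in which the jaws open and shut (so a half turn about z gives the same grasp; the last joint's range is limited). The gripper opens to 94 mm and grips with 3 to 60 N. Pads are 16 mm wide; open, the fingers measure 119 mm over their backs; the gripper's body (75 mm by 177 mm) begins 78 mm behind the grasp point.
Start: joints at [-1.258, 0.3, 1.521, -0, 1.321, -0.067], TCP at [203.896, -510.799, 205.446] pointing down, gripper open.
Joint ranges: [-3.03, 3.03], [-0.79, 2.21], [0.23, 2.52], [-1.04, 4.18], [0, 3.07], [-2.55, 2.55]. Speed limits (rad/s): [2.22, 2.22, 2.57, 3.14, 3.14, 3.14].

INTERFACE

Orientations are given as [roll, pitch, yaw] about the fixed x, y, z axes, in that order (R = Rz(yaw) Ry(pitch) Rx(roll)).
In Python, from cell import monitor, vision, order, manip gives the robot as it stands.
- The arm moves only by the shell command python3 -m jog 'ROWS' [FORCE]. ROWS is JSON, a list of rows, each a list of 7 numbers: the shift along the tool's x, y, z in cm, then the turn, a rotation vector about the tool's x, y, z in rad, then the opening in per cent of the stroke, from 0 (shut) to 100 (fully open). In form: [[tx, ty, tz, rx, ry, rz, jaw], ...]. A call has 1 to 8 rows; each row shifts and turns the commanded pose from where the row before left it, along the tool's axes as they then stand; what a row does not reach is not made up. A row lasts 1/10 s, in which the tool goes at most 50 mm and 8.59 degrees, less where a joint would pass 70% of its speed; a pose out of reach is approached as far as the arm can. A call is refused whole if a number of a shift passes 5 or a number of a turn 0.15, either way. A call with a gripper value outside its range is refused whole. The fingers move at their own pace and stop on an object; FORCE is the grip in N (left out, the last holds). Time passes only in rows, so rows that do not move let the fingers close. It gives the time, the measured TCP pose, the force and the opening at its end, in the units of the state.
- monitor.read_state(): the state, without advancing time (a new reading comes with each control period).
- vision.camera(name): name is "scene" or "top"; returns a dict with "color" (400x640x3 uint8, blue, green, red), "fx", "fy", "cx", "cy" (pixels), "cam_to_world" (4x4, takes a point from camera to world coordinates). Camera axes: x right, y down, z forward; pixel columns grow to the right and rows downward; lengths in mm; the calibration is good to about 2 mm. A picture is of the moment at which its call begins. There is no depth.
- order.sign_off(): hands the job in, once; it reports no verdict.
The state is a dict: "clock": time; "joints": joint angles; "qd": joint speeds; "effort": joint torques, N m; "eef_pos": TCP position; "eef_rot": TCP orientation; "wrist_force": force on the tool from outside, world axes, zero at the start; "moment": the same for the moment, N m; "finger_gap": finger opening in mm.
Only numpy, scipy, OpenCV 4.12 (cv2) and the standard library are available. Lean on these libraries where they do the work, as an engineer would, in place of code of your own. Each camera call takes 0.05 s, during which the arm holds its last target.

TASK

Get the bend-test fixture ready: lift the orange cover plate off its pins and lay it flat on the green pad, swing the red cam lever all the way out to free the blue sliding support, and tap that stiff support inwards until its black pointer stands level with the red mark, never running past the mark. Swing the cam lever fully back to lock it, then lay every brass test bar that is there flat across both supports, square to them, side by side and centred lengthwise. Never force the support while the lever is locked, and do not knock over the black lens standing on the bench.

Things in the scene. Friction and masses are not known exactly. Their poses are not given: they have to be found in the camera images.
- fixture: Aluminium base plate 300 x 240 x 20 mm, fixed to the bench. Origin: at bench level, midway along the supports. Its x axis runs along the two supports, its y axis from the fixed towards the sliding support, whose tops are both at z = 60 mm; bars lie along its y.
- fixed_support (a point): Middle of the top of the fixed support: grey steel rail 234 mm along fixture x, 16 mm wide, at fixture x = 0, y = -60 mm, z = 60 mm. At both ends of each support (x = -111 and 111 mm) a dark lug 12 mm long rises to z = 74 mm, leaving 210 mm of flat top between. On this support's lugs stand two brass pins, 6 mm thick, tips at z = 91 mm.
- slide_support (a joint): Blue sliding support, rail 234 mm along the fixture's x, 16 mm wide, top at z = 60 mm, lugs as on the fixed one. Value in m: 0 is fully out (its centre at fixture y = 95 mm); it grows as the support is pushed inwards (along fixture -y) towards the fixed support, up to 0.095. Stiff: needs about 8 N, and stops at once when no longer pushed.
- slide_push (a point): Middle of the blue support's outer face (fixture +y side, black rubber patch), 45 mm above the bench; the flat face reaches from 22 to 60 mm above the bench. Push here towards fixture -y; the bare base plate (top 20 mm) lies in front of it.
- slide_pointer (a point): Tip of the black pointer on the far (+x) end of the blue support, 27 mm above the bench. It is at the support's centre line in y and moves with it.
- mark: Red line with a red block on the white scale strip by the far end of the fixture, look only, cannot be touched. Its axes are parallel to the fixture's; the pointer is on the mark when its y in this frame is 0 (positive: not there yet, negative: run past).
- cam_lever (a joint): Cam lever, rad: 0 = locked, lever along the fixed support (fixture +x); 1.25 = fully free, swung outwards towards fixture -y (clockwise from above). It stays where it is left; about 3 N at the knob.
- lever_pivot (a point): Point on the lever's upright turning axis, 21 mm above the bench; fixed to the fixture at x = -35, y = -107 mm.
- lever_knob (a point): Top centre of the red upright knob at the lever's end: 22 mm diameter, 34 mm tall, from 23 to 57 mm above the bench (below the bars), 70 mm from the turning axis.
- cover: Orange cover plate, 246 (x) x 170 (y) x 4 mm, 250 g, with a black handle bar along its x axis over its centre: 80 mm long, 12 mm wide, from 28 to 40 mm above the plate's underside. Origin: centre of the underside. At first it lies on the four lugs, two 10 mm holes over the brass pins; lift 25 mm straight up to clear them.
- cover_pad: Green pad for the cover, 260 x 190 x 4 mm, fixed on the bench. Origin: centre of its underside, x along the long side.
- bar_pad: Grey pad 330 x 230 x 4 mm, fixed on the bench, on which the bars lie at the start. Origin: centre of its underside.
- bar1: Brass-coloured test bar, 190 mm long (own y axis), 16 mm wide, 12 mm high, about 100 g. Origin: centre of the underside. May be absent.
- bar2: Brass-coloured test bar, 190 mm long (own y axis), 16 mm wide, 12 mm high, about 100 g. Origin: centre of the underside. May be absent.
- bar3: Brass-coloured test bar, 190 mm long (own y axis), 16 mm wide, 12 mm high, about 100 g. Origin: centre of the underside. May be absent.
- bar4: Brass-coloured test bar, 190 mm long (own y axis), 16 mm wide, 12 mm high, about 100 g. Origin: centre of the underside. May be absent.
- lens: Bystander: black camera lens standing upright, 66 mm diameter, 75 mm tall. Origin: centre of its underside. Do not knock it over.
Things that resemble listed ones, but are neither listed nor needed, are in the scene too. Leave any grey, purple or white look-alike of the bar2 alone.

How it is judged (in metres and radians):
On the way, in this order (a step that is already met when the one before it is completed fails the run):
1. the cover plate lies flat on the green pad, released (x of cover in the frame of cover_pad between -0.045 and 0.045 m and y of cover in the frame of cover_pad between -0.045 and 0.045 m and height (world z) of cover below 0.009 m and angle between cover's own z axis and vertical below 0.05 rad and contact force between the fingers and cover below 0.1 N), for 0.2 s.
2. the cam lever is swung out (over 1.0 rad) (value of joint cam_lever above 1 rad), for 0.2 s.
3. with the lever out, the pointer stands within 3 mm of the mark and the support is no longer pushed (value of joint cam_lever above 1 rad and y of slide_pointer in the frame of mark between -0.003 and 0.003 m and contact force between the fingers and slide_support below 0.2 N), for 0.2 s.
4. the cam lever is locked again (under 0.15 rad) with the pointer still within 3 mm of the mark (value of joint cam_lever below 0.15 rad and y of slide_pointer in the frame of mark between -0.003 and 0.003 m), for 0.2 s.
5. every bar lies across both supports, released (z of bar1 in the frame of fixture between 0.055 and 0.064 m and x of bar1 in the frame of fixture between -0.105 and 0.105 m and y of bar1 in the frame of fixture between -0.035 and 0.02 m and angle between each of bar1, bar2, bar3, bar4's own z axis and vertical below 0.06 rad and angle between the y axis of each of bar1, bar2, bar3, bar4 and the y axis of fixture, either way round below 0.2 rad and linear speed of each of bar1, bar2, bar3, bar4 below 0.02 m/s and contact force between the fingers and bar1 below 0.1 N and z of bar2 in the frame of fixture between 0.055 and 0.064 m and x of bar2 in the frame of fixture between -0.105 and 0.105 m and y of bar2 in the frame of fixture between -0.035 and 0.02 m and contact force between the fingers and bar2 below 0.1 N and z of bar3 in the frame of fixture between 0.055 and 0.064 m and x of bar3 in the frame of fixture between -0.105 and 0.105 m and y of bar3 in the frame of fixture between -0.035 and 0.02 m and contact force between the fingers and bar3 below 0.1 N and z of bar4 in the frame of fixture between 0.055 and 0.064 m and x of bar4 in the frame of fixture between -0.105 and 0.105 m and y of bar4 in the frame of fixture between -0.035 and 0.02 m and contact force between the fingers and bar4 below 0.1 N), for 0.2 s.
At the end, for the whole second after the job is handed in: Cover flat on the green pad, centred within 45 mm along each pad axis; lever under 0.15 rad; pointer within 3 mm of the mark; every bar flat on both supports between the lugs, within 0.2 rad of square, its middle at fixture y -35 to 20 mm; all released, at rest (all of step 1 and all of step 4 and all of step 5 and linear speed of cover below 0.02 m/s); the robot touches nothing.
It fails at once if the pointer runs more than 4 mm past the mark (y of slide_pointer in the frame of mark below -0.004 m).
It fails at once if the support is moved while the lever is locked (value of joint cam_lever below 0.6 rad and (velocity of joint slide_support above 0.015 m/s or velocity of joint slide_support below -0.015 m/s)).
It fails at once if the lens is knocked over (angle between lens's own z axis and vertical above 0.4 rad).
Of bar1, bar2, bar3, bar4 only 2 to 4 are there at a start; the rules pass over those that are not, and their reading is None.
At some moment in a run one of bar1, bar2, bar3, bar4, cover may be knocked a few centimetres aside while the robot is not near it.
It also fails if it takes over 210 s, if anything falls off the work surface, if the arm or the gripper's body presses on something with over 40 N, if the wrist force passes 120 N, or if a joint passes its speed limit or range.

## Working session

There is one attempt and no reset: what is moved stays moved. The work goes in short steps, Python scripts to look and compute and a shell command to move; the robot and the scene stay as the last step left them, time stands still between calls to the robot, and variables do not carry over. Pictures are saved under pics/ and viewed, and the job is handed in when it is done.

```bash
ls; mkdir -p pics
cat > h.py <<'E'
from cell import monitor, vision, order, manip
import numpy as np, cv2, json
def snap(name,fn):
    c=vision.camera(name); cv2.imwrite('pics/'+fn+'.png',c['color'])
    np.savez('pics/'+fn+'.npz',**{k:np.array(c[k]) for k in c}); return c
def load(fn): return dict(np.load('pics/'+fn+'.npz'))
def crop(fn,out,x0,y0,x1,y1,s):
    im=load(fn)['color'][y0:y1,x0:x1]; im=cv2.resize(im,None,fx=s,fy=s,interpolation=cv2.INTER_CUBIC)
    for x in range((x0+19)//20*20,x1,20):
        cv2.putText(im,str(x),(int((x-x0+.5)*s),8),0,.3,(0,0,255),1); cv2.line(im,(int((x-x0+.5)*s),10),(int((x-x0+.5)*s),14),(0,0,255),1)
    for y in range((y0+19)//20*20,y1,20):
        cv2.putText(im,str(y),(0,int((y-y0+.5)*s)),0,.3,(0,0,255),1); cv2.line(im,(18,int((y-y0+.5)*s)),(24,int((y-y0+.5)*s)),(0,0,255),1)
    cv2.imwrite('pics/'+out+'.png',im)
def ray(c,u,v,z):
    T=np.array(c['cam_to_world']); d=T[:3,:3]@np.array([(u-c['cx'])/c['fx'],(v-c['cy'])/c['fy'],1]); o=T[:3,3]
    return o+d*(z-o[2])/d[2]
def proj(c,p):
    T=np.array(c['cam_to_world']); q=T[:3,:3].T@(np.array(p)-T[:3,3]); return np.array([c['fx']*q[0]/q[2]+c['cx'],c['fy']*q[1]/q[2]+c['cy']])
E
python3 - <<'E'
from h import *
for n in('scene','top'):
    c=snap(n,n+'0'); print(n,c['fx'],c['fy'],c['cx'],c['cy'],np.round(c['cam_to_world'],3).tolist())
s=monitor.read_state(); print(s, manip.grasp_offset)
E
```

```text
pics
scene 387.1914626035169 387.1914626035169 316.3738639429394 195.69029610707867 [[-0.798, 0.522, -0.302, 798.325], [0.603, 0.697, -0.389, 510.556], [0.008, -0.492, -0.871, 1015.484], [0.0, 0.0, 0.0, 1.0]]
top 484.68031388524594 484.68031388524594 318.34009580231447 203.3893934247924 [[-0.016, -0.996, 0.092, 321.553], [-1.0, 0.017, 0.003, 99.321], [-0.005, -0.092, -0.996, 1448.651], [0.0, 0.0, 0.0, 1.0]]
{'clock': 0.1, 'joints': array([-1.25755942e+00,  3.00404729e-01,  1.52148607e+00, -2.97907465e-05,
        1.32071809e+00, -6.65823828e-02]), 'qd': array([ 0.00221837, -0.00101239, -0.00290775,  0.00131959,  0.00068374,
        0.00016034]), 'effort': array([-1.68445771e-03, -5.32649446e+01, -3.53289163e+01,  7.08098849e-02,
        2.34610919e-02, -4.09294887e-05]), 'eef_pos': array([ 203.84268773, -510.58585184,  204.96293292]), 'eef_rot': array([-3.14057675e+00, -3.88208405e-05,  3.79826659e-01]), 'wrist_force': array([0.24048521, 0.31549558, 0.65397504]), 'moment': array([-0.0172617 , -0.00753147,  0.04227394]), 'finger_gap': 94.18947130930701} 18.8
```

View pics/scene0.png

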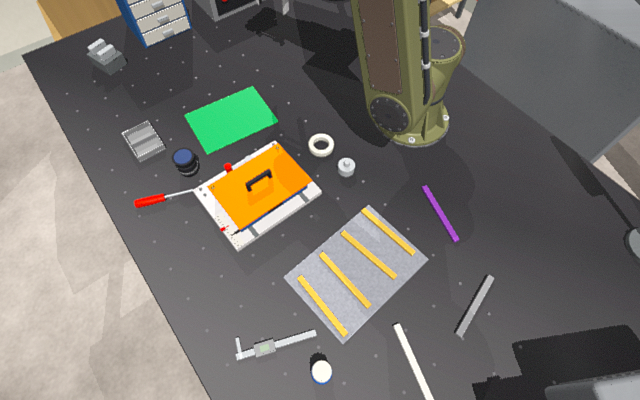

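View pics/top0.png

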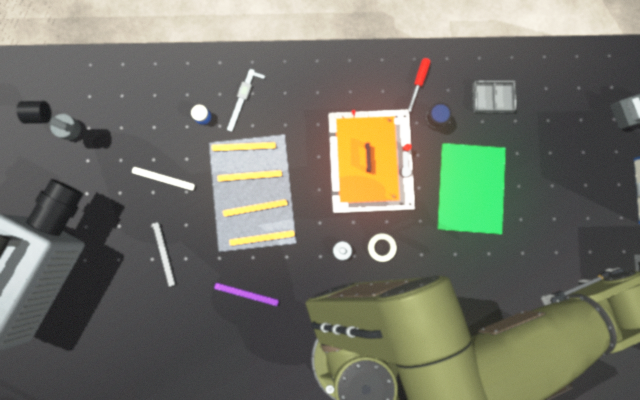

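All four bars are there: 4 yellow ones on the grey pad. The look-alikes to leave are purple (246,293), white (163,178) and grey (163,254). In the top view the cover handle is at (370,158), the green pad at (472,189), and the lens at (441,113). Next I'll crop closer.

Run:
```python
from h import *
crop('top0','t1',310,90,520,250,3.8)
crop('scene0','s1',180,80,330,250,5)
crop('top0','t2',200,120,310,260,4)
```

```text
(no output)
```

View pics/t1.png

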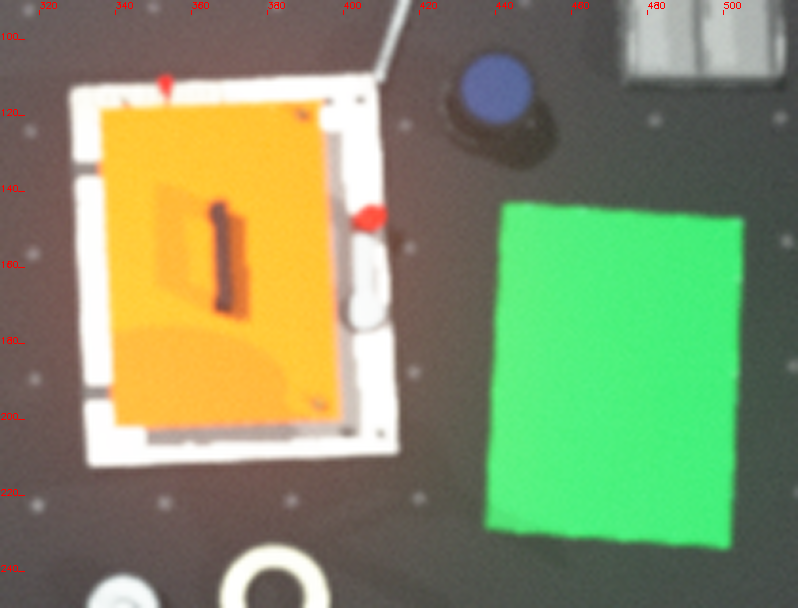

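View pics/s1.png

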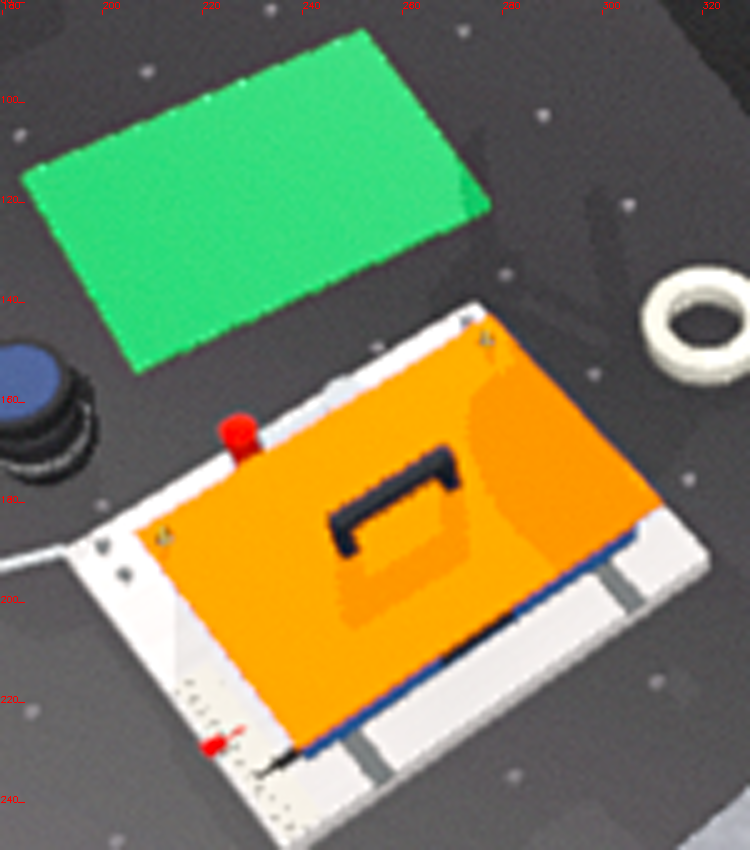

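View pics/t2.png

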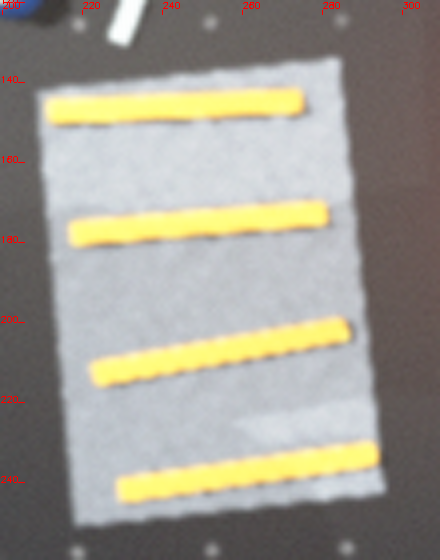

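```bash
cat > m.py <<'E'
from h import *
from scipy.optimize import least_squares
def fitrect(lx,ly,z,obs,x0):
    # obs: list of (cam,u,v,sx,sy)
    def r(p):
        c,s=np.cos(p[2]),np.sin(p[2]); o=[]
        for cam,u,v,sx,sy in obs:
            x,y=sx*lx/2,sy*ly/2
            o+=list(proj(cam,[p[0]+c*x-s*y,p[1]+s*x+c*y,z])-[u,v])
        return np.array(o)
    f=least_squares(r,x0); return f.x,np.round(f.fun.reshape(-1,2),1).tolist()
E
python3 - <<'E'
from m import *
T=load('top0');S=load('scene0')
def t(u,v,sx,sy): return (T,310+u/3.8-.5,90+v/3.8-.5,sx,sy)
def s(u,v,sx,sy): return (S,180+u/5-.5,80+v/5-.5,sx,sy)
F=[t(70,87,1,1),t(378,74,1,-1),t(399,453,-1,-1),t(90,466,-1,1),s(68,548,1,-1),s(475,302,-1,-1),s(710,555,-1,1),s(290,850,1,1)]
C=[t(100,110,1,1),t(318,100,1,-1),t(343,418,-1,-1),t(115,427,-1,1),s(135,532,1,-1),s(490,315,-1,-1),s(662,503,-1,1),s(298,752,1,1)]
P=[t(502,202,1,1),t(743,218,1,-1),t(731,548,-1,-1),t(486,529,-1,1),s(22,175,1,-1),s(362,28,-1,-1),s(491,207,-1,1),s(137,374,1,1)]
for n,o,lx,ly,z in(('fix',F,300,240,20),('cover',C,246,170,78),('pad',P,260,190,4)):
    x0=ray(T,*o[0][1:3],z); 
    for oo in (o,o[:4],o[4:]):
        p,r=fitrect(lx,ly,z,oo,[x0[0]-100,x0[1]-80,0]); print(n,np.round(p,3),r)
print('lens',ray(T,440.3,112.7,75),'knob',ray(T,406.9,146.6,57), 'scene knob',ray(S,180+239/5-.5,80+423/5-.5,57))
for b in ((46,110,304,102),(70,233,327,212),(92,374,350,329),(117,489,379,454)):
    a=ray(T,200+b[0]/4-.5,120+b[1]/4-.5,16);e=ray(T,200+b[2]/4-.5,120+b[3]/4-.5,16); d=a-e
    print('bar',(a+e)/2,np.hypot(*d[:2]),'yaw of y axis',np.arctan2(-d[0],d[1]))
E
```

```text
fix [ 5.81231e+02 -5.47910e+01  2.80000e-02] [[0.5, 0.2], [-0.9, 0.1], [-0.2, -0.4], [-0.0, -0.3], [-0.3, 0.5], [0.5, -0.3], [0.5, -0.4], [-0.6, -0.6]]
fix [ 5.80924e+02 -5.52320e+01  2.60000e-02] [[0.8, 0.3], [-0.7, 0.3], [-0.1, -0.3], [0.0, -0.2]]
fix [ 5.81593e+02 -5.42070e+01  2.90000e-02] [[-0.4, 0.7], [0.4, -0.2], [0.6, -0.3], [-0.5, -0.4]]
cover [ 5.76247e+02 -3.73050e+01  2.90000e-02] [[-0.6, -1.0], [0.9, -1.1], [-0.5, -0.0], [-0.3, 0.4], [-0.1, -0.0], [-0.1, -0.2], [0.6, -0.3], [0.6, -0.9]]
cover [ 5.75044e+02 -3.76140e+01  3.30000e-02] [[-0.6, -0.4], [0.8, -0.7], [-0.2, 0.3], [-0.0, 0.9]]
cover [ 5.77472e+02 -3.67080e+01  2.50000e-02] [[-0.3, 0.2], [-0.2, 0.2], [0.4, 0.3], [0.1, -0.5]]
pad [ 4.95865e+02 -3.55639e+02 -8.90000e-02] [[0.4, -0.1], [-0.1, 0.1], [-0.2, -0.8], [0.3, -0.4], [0.0, 0.2], [0.4, 0.3], [0.7, -0.3], [0.2, -0.6]]
pad [ 4.94981e+02 -3.55345e+02 -8.80000e-02] [[0.3, 0.2], [-0.2, 0.4], [-0.3, -0.5], [0.2, -0.1]]
pad [ 4.96955e+02 -3.55898e+02 -8.90000e-02] [[-0.3, 0.3], [0.1, 0.4], [0.3, -0.2], [-0.2, -0.5]]
lens [ 706.2198651  -252.94958122   75.        ] knob [ 612.15461113 -156.42945276   57.        ] scene knob [ 612.90414259 -162.21530533   57.        ]
bar [631.16467979 327.03410509  16.        ] 193.90388390860838 yaw of y axis 0.013906357498517506
bar [542.51682581 309.63893378  16.        ] 192.47635959567526 yaw of y axis 0.06510547241223621
bar [445.57326647 293.19856085  16.        ] 194.0766888550914 yaw of y axis 0.15662453250984382
bar [356.37970741 273.68072827  16.        ] 194.84540725190666 yaw of y axis 0.11602778490487269
```

```bash
cat > go.py <<'E'
# usage: go.py x y z yaw : prints shift in tool axes (cm) and rz still to do (tool down). FX prefix => fixture coords
import sys
from h import *
FX=(581.2,-54.8,0.028)
a=sys.argv[1:]
fx=a[0]=='F'
if fx:a=a[1:]
x,y,z,yaw=map(float,a)
if fx:
    c,s=np.cos(FX[2]),np.sin(FX[2]); x,y=FX[0]+c*x-s*y,FX[1]+s*x+c*y; yaw+=FX[2]
st=monitor.read_state()
from scipy.spatial.transform import Rotation as R
Rm=R.from_euler('xyz',st['eef_rot'])
d=Rm.inv().apply(np.array([x,y,z])-st['eef_pos'])
dy=(yaw-st['eef_rot'][2]+np.pi)%(2*np.pi)-np.pi
# shift if turned first
R2=R.from_euler('xyz',[np.pi,0,yaw]); d2=R2.inv().apply(np.array([x,y,z])-st['eef_pos'])
print('target',np.round([x,y,z,yaw],3),'t',st['clock'],'pos',np.round(st['eef_pos'],1),'rot',np.round(st['eef_rot'],3),'F',np.round(st['wrist_force'],1),'gap',round(st['finger_gap'],1))
print('shift now cm',np.round(d/10,2),'shift after turn',np.round(d2/10,2),'rz',round(-dy,3),'n',np.linalg.norm(d)/50)
E
python3 -m jog '[[0,0,0,0,0,0.15,100],[0,0,0,0,0,0.15,100],[0,0,0,0,0,0.05,100]]'
python3 go.py 577.3 -37 180 0.028
```

```text
clock: 0.4
eef_pos: [203.9, -510.7, 205.1]
eef_rot: [-3.141, 0.0, 0.024]
wrist_force: [-0.4, 0.3, 0.3]
finger_gap: 93.7
target [ 5.773e+02 -3.700e+01  1.800e+02  2.800e-02] t 0.4 pos [ 203.9 -510.7  205.1] rot [-3.141  0.     0.024] F [-0.4  0.3  0.3] gap 93.7
shift now cm [ 38.48 -46.45   2.53] shift after turn [ 38.66 -46.3    2.51] rz -0.004 n 12.074053687558294
```

```bash
python3 -m jog '[[2.75,-3.3,0.15,0,0,0,60],[2.75,-3.3,0.15,0,0,0,60],[2.75,-3.3,0.15,0,0,0,60],[2.75,-3.3,0.2,0,0,0,60],[2.75,-3.3,0.2,0,0,0,60],[2.75,-3.3,0.2,0,0,0,60],[2.75,-3.3,0.2,0,0,0,60]]' >/dev/null; python3 -m jog '[[2.75,-3.3,0.15,0,0,0,60],[2.75,-3.3,0.15,0,0,0,60],[2.75,-3.3,0.15,0,0,0,60],[2.75,-3.3,0.2,0,0,0,60],[2.75,-3.3,0.2,0,0,0,60],[2.75,-3.3,0.2,0,0,0,60],[2.75,-3.3,0.2,0,0,0,60]]'; python3 -m jog '[[0,0,0,0,0,0,60],[0,0,0,0,0,0,60]]';python3 go.py 577.3 -37 89.5 0.028
python3 - <<'E'
from h import *
snap('scene','s2'); crop('s2','s2c',180,80,330,250,4.5)
E
```

```text
clock: 1.8
eef_pos: [575.7, -35.9, 180.1]
eef_rot: [-3.142, 0.0, 0.03]
wrist_force: [0.2, -0.7, 0.2]
finger_gap: 56.3
clock: 2.0
eef_pos: [574.8, -37.1, 179.7]
eef_rot: [-3.142, 0.001, 0.031]
wrist_force: [-0.7, 0.4, -0.1]
finger_gap: 56.4
target [ 5.773e+02 -3.700e+01  8.950e+01  2.800e-02] t 2.0 pos [574.8 -37.1 179.7] rot [-3.142e+00  1.000e-03  3.100e-02] F [-0.7  0.4 -0.1] gap 56.4
shift now cm [0.26 0.   9.02] shift after turn [0.25 0.   9.02] rz 0.003 n 1.8054097612615505
```

View pics/s2c.png

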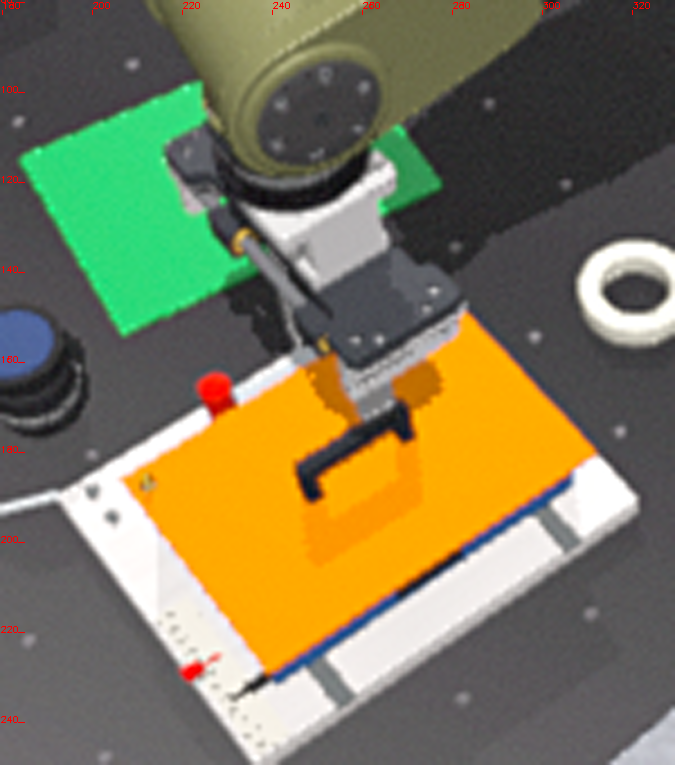

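```bash
python3 -m jog '[[0.2,0,2,0,0,0,60],[0,0,2,0,0,0,60],[0,0,2,0,0,0,60],[0,0,1.5,0,0,0,60],[0,0,1.5,0,0,0,60],[0,0,0,0,0,0,60],[0,0,0,0,0,0,60]]';python3 -m jog '[[0,0,0,0,0,0,0],[0,0,0,0,0,0,0],[0,0,0,0,0,0,0],[0,0,0,0,0,0,0],[0,0,0,0,0,0,0],[0,0,0,0,0,0,0],[0,0,0,0,0,0,0],[0,0,0,0,0,0,0]]' 40
```

```text
clock: 2.75
eef_pos: [576.9, -38.0, 90.9]
eef_rot: [3.142, -0.0, 0.029]
wrist_force: [0.1, -1.2, 0.4]
finger_gap: 56.1
clock: 3.55
eef_pos: [577.0, -37.5, 90.5]
eef_rot: [3.141, -0.0, 0.03]
wrist_force: [-1.0, -1.2, 0.4]
finger_gap: 11.4
```

```bash
python3 -m jog '[[0,0,-0.5,0,0,0,0],[0,0,-1,0,0,0,0],[0,0,-1,0,0,0,0],[0,0,-1,0,0,0,0],[0,0,-2,0,0,0,0],[0,0,-2,0,0,0,0],[0,0,-2,0,0,0,0],[0,0,0,0,0,0,0]]'
python3 - <<'E'
from h import *
snap('scene','s3'); crop('s3','s3c',150,80,330,250,4)
E
python3 go.py 496.2 -355.6 100 -0.089
```

```text
clock: 4.35
eef_pos: [578.1, -37.6, 188.8]
eef_rot: [3.141, -0.005, 0.03]
wrist_force: [0.0, 1.4, -1.9]
finger_gap: 11.1
target [ 4.962e+02 -3.556e+02  1.000e+02 -8.900e-02] t 4.4 pos [577.4 -37.5 186.7] rot [ 3.141e+00 -3.000e-03  3.000e-02] F [-0.1  0.1 -2.6] gap 11.6
shift now cm [-9.09 31.55  8.66] shift after turn [-5.26 32.41  8.67] rz 0.119 n 6.791265042161552
```

View pics/s3c.png

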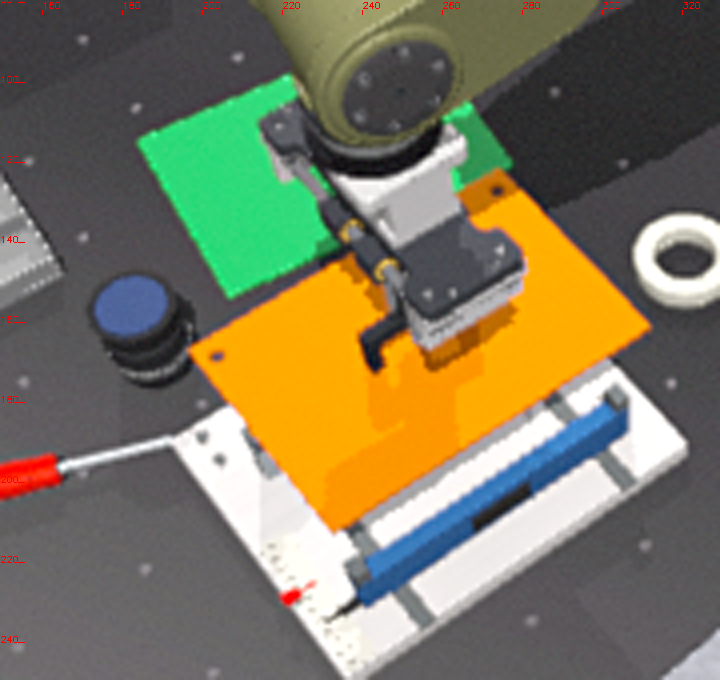

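```bash
python3 -m jog '[[0,0,0,0,0,0.06,0],[0,0,0,0,0,0.06,0],[-0.6,3.6,0,0,0,0,0],[-0.6,3.6,0,0,0,0,0],[-0.6,3.6,0,0,0,0,0],[-0.6,3.6,0,0,0,0,0],[-0.6,3.6,0,0,0,0,0],[-0.6,3.6,0,0,0,0,0]]'
python3 -m jog '[[-0.6,3.6,0,0,0,0,0],[-0.6,3.6,0,0,0,0,0],[-0.5,3.6,0,0,0,0,0],[0,0,4,0,0,0,0],[0,0,4,0,0,0,0],[0,0,3,0,0,0,0],[0,0,0,0,0,0,0],[0,0,0,0,0,0,0]]'
python3 go.py 496.2 -355.6 21 -0.089
python3 - <<'E'
from h import *
snap('scene','s4'); crop('s4','s4c',150,60,330,230,4)
E
```

```text
clock: 5.2
eef_pos: [520.7, -250.5, 184.2]
eef_rot: [-3.141, 0.002, -0.09]
wrist_force: [1.6, -0.9, -2.2]
finger_gap: 11.9
clock: 6.0
eef_pos: [495.0, -355.3, 75.6]
eef_rot: [-3.141, 0.001, -0.09]
wrist_force: [0.2, -0.9, -0.9]
finger_gap: 11.5
target [ 4.962e+02 -3.556e+02  2.100e+01 -8.900e-02] t 6.0 pos [ 495.  -355.3   75.6] rot [-3.141e+00  1.000e-03 -9.000e-02] F [ 0.2 -0.9 -0.9] gap 11.5
shift now cm [0.12 0.02 5.46] shift after turn [0.12 0.02 5.46] rz -0.001 n 1.0927853893197657
```

View pics/s4c.png

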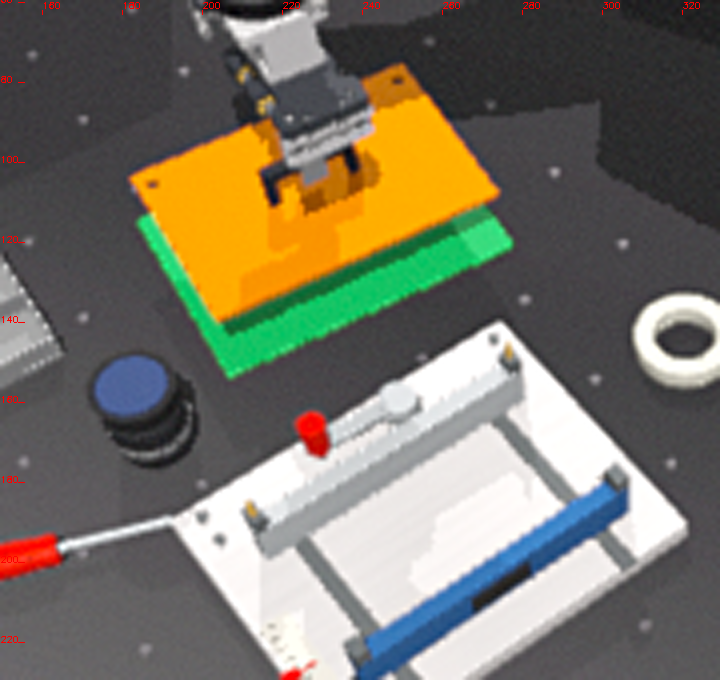

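Cover is held level above the green pad (centre about (228,105)), so I'll lower it and release. The whole lever is in view, with the knob at (225,164).

```bash
python3 -m jog '[[0.1,0,2,0,0,0,0],[0,0,1.5,0,0,0,0],[0,0,1,0,0,0,0],[0,0,0.5,0,0,0,0],[0,0,0.3,0,0,0,0],[0,0,0,0,0,0,0],[0,0,0,0,0,0,0]]'
```

```text
clock: 6.75
eef_pos: [496.2, -355.7, 23.0]
eef_rot: [3.141, -0.001, -0.09]
wrist_force: [-0.0, 0.4, -2.7]
finger_gap: 11.2
```

```bash
python3 -m jog '[[0,0,0.15,0,0,0,0],[0,0,0.1,0,0,0,0],[0,0,0,0,0,0,0],[0,0,0,0,0,0,0]]'; python3 -m jog '[[0,0,0,0,0,0,50],[0,0,0,0,0,0,50],[0,0,0,0,0,0,50],[0,0,0,0,0,0,50],[0,0,-1,0,0,0,50],[0,0,-3,0,0,0,50],[0,0,-4,0,0,0,50],[0,0,-4,0,0,0,50]]'
python3 - <<'E'
from h import *
snap('scene','s5'); crop('s5','s5c',150,60,330,260,4)
snap('top','t5')
crop('t5','t5c',310,90,520,250,3.8)
E
```

```text
clock: 7.15
eef_pos: [496.1, -355.6, 20.5]
eef_rot: [3.141, -0.0, -0.09]
wrist_force: [-2.1, 1.7, 5.2]
finger_gap: 11.6
clock: 7.95
eef_pos: [495.8, -355.3, 142.0]
eef_rot: [-3.142, 0.0, -0.09]
wrist_force: [0.8, 0.5, -0.2]
finger_gap: 47.3
```

View pics/s5c.png

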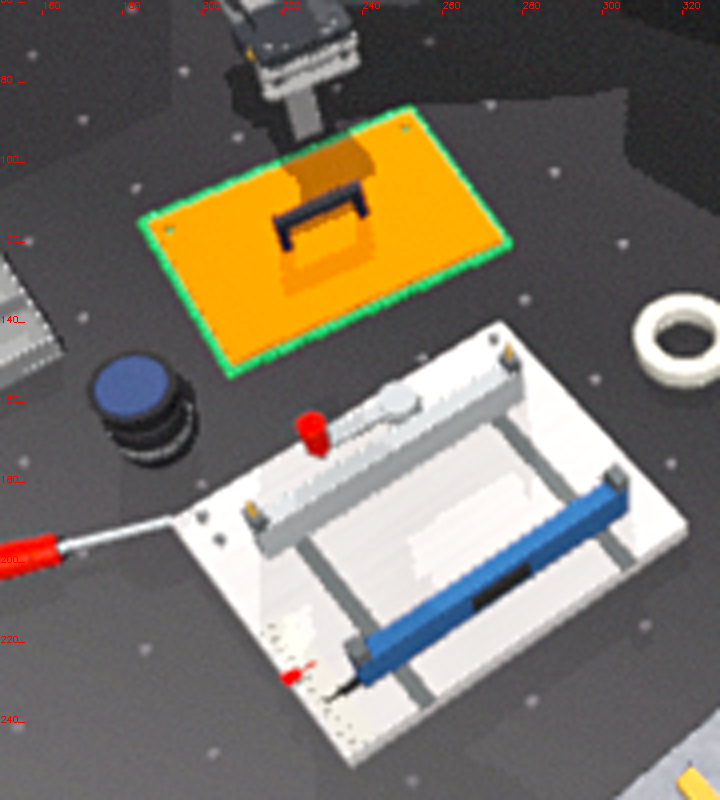

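View pics/t5c.png

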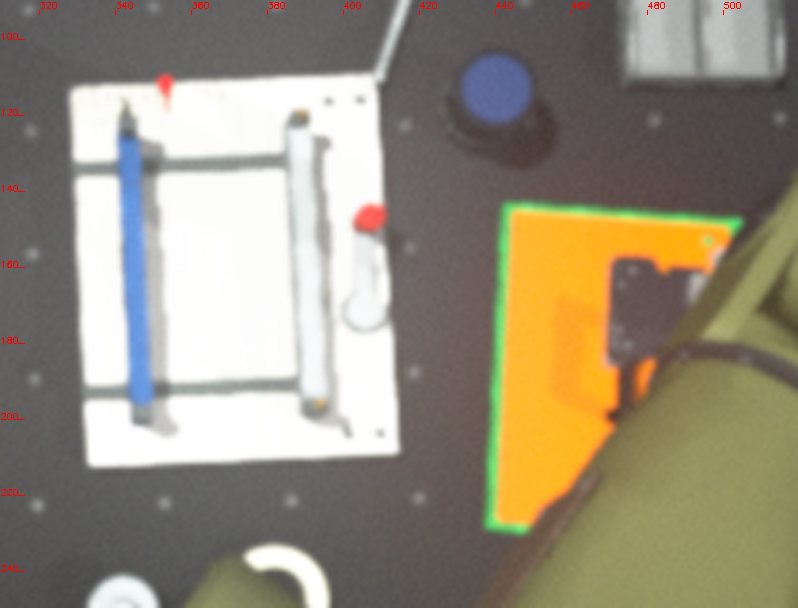

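Run:
```python
from h import *
crop('s5','s5d',205,135,285,205,9)
T=load('t5');S=load('s5')
c,s=np.cos(.028),np.sin(.028)
def inF(p): d=p[:2]-[581.2,-54.8]; return np.round([c*d[0]+s*d[1],-s*d[0]+c*d[1]],1)
for n,cam,u,v,z in (('pin+',S,212,187,91),('pin-',S,276.5,147,91),('pin+',T,389,119.8,91),('pin-',T,393.7,195.3,91),('knob',S,227.5,164.4,57),('knob',T,406.9,146.6,57)):
    print(n,inF(ray(cam,u,v,z)))
def W(x,y,z): return [581.2+c*x-s*y,-54.8+s*x+c*y,z]
for cam in(S,T): print(proj(cam,W(35,-107,57)),proj(cam,W(111,-60,91)),proj(cam,W(-111,-60,91)),proj(cam,W(-35,-107,25)))
```

```text
pin+ [110.1 -45.8]
pin- [-110.2  -46.4]
pin+ [101.1 -49.7]
pin- [-116.1  -50.4]
knob [  28.8 -107. ]
knob [  28.1 -102.5]
[225.71415421 165.47322767] [209.05694821 183.74710449] [274.02908788 143.94746111] [247.04222238 159.58330286]
[408.31280924 144.19912688] [392.38513503 116.24621853] [397.00197511 193.35266682] [407.82673982 169.71430974]
```

View pics/s5d.png

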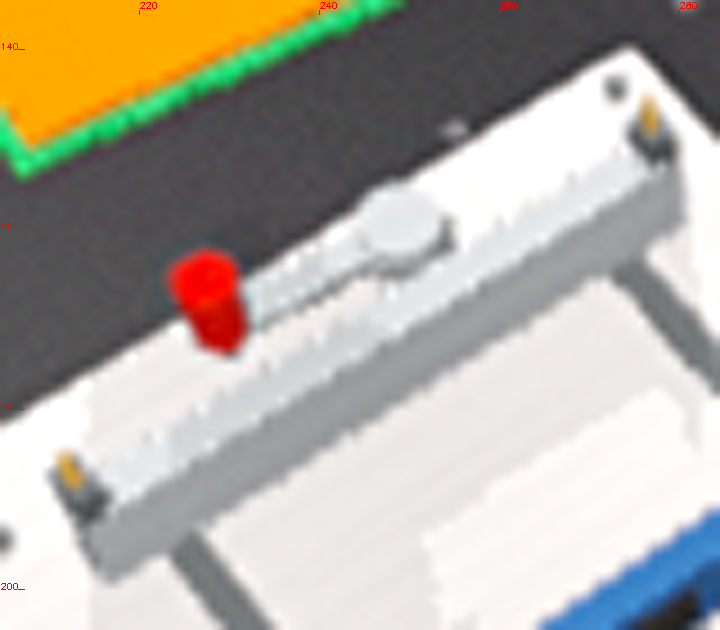

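Run:
```python
from h import *
from scipy.optimize import least_squares
crop('t5','t5d',380,100,420,215,6)
T=load('t5');S=load('s5')
c,s=np.cos(.028),np.sin(.028)
def inF(p): d=p[:2]-[581.2,-54.8]; return np.round([c*d[0]+s*d[1],-s*d[0]+c*d[1],p[2]],1)
for n,a,b in(('knob',(227.3,164.3),(406.9,146.6)),('pin+',(211.9,185),(389,119.8)),('pin-',(276.7,145.4),(393.7,195.3))):
    f=least_squares(lambda p:np.r_[proj(S,p)-a,proj(T,p)-b],[600,-100,60]); print(n,inF(f.x),f.fun)
```

```text
knob [  28.7 -102.8   61.7] [ 0.67760465  0.10704507  0.40197518 -0.54583931]
pin+ [104.5 -52.2  86.9] [ 0.9681879   0.15005968  0.58689129 -0.82884832]
pin- [-115.3  -51.2   89.2] [ 0.29590029  0.05014671  0.18567173 -0.21731117]
```

View pics/t5d.png

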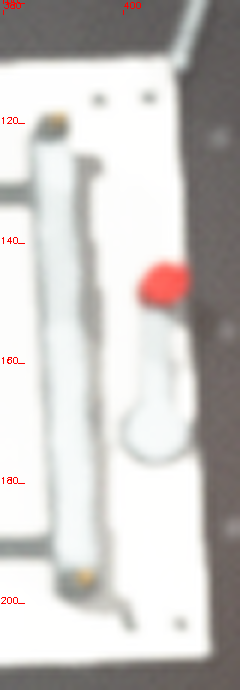

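Run:
```python
from h import *
from scipy.optimize import least_squares
T=load('t5');S=load('s5')
obs=[(S,211.9,185,111,-60,91),(S,276.7,145.4,-111,-60,91),(S,227.3,164.3,35,-107,57),(S,238.7,221.5,111,95,74),(S,303.2,178.2,-111,95,74),
(T,389.2,119.2,111,-60,91),(T,393.8,195.2,-111,-60,91),(T,407.7,146,35,-107,57),(T,342.9,122.4,111,95,74),(T,346.9,198.7,-111,95,74)]
def r(p,o):
    c,s=np.cos(p[2]),np.sin(p[2]);out=[]
    for cam,u,v,x,y,z in o: out+=list(proj(cam,[p[0]+c*x-s*y,p[1]+s*x+c*y,z+p[3]])-[u,v])
    return out
for o in(obs,obs[:5],obs[5:]):
  for fz in (0,1):
    f=least_squares(lambda p:r(np.r_[p[:3],p[3]*fz],o),[580,-50,.03,0]); print(np.round(f.x,3),np.round(f.fun,1).reshape(-1,2).tolist())
crop('s5','s5e',215,165,315,250,8)
```

```text
[ 5.76356e+02 -5.73240e+01  2.50000e-02  0.00000e+00] [[-1.8, -2.9], [-1.7, -2.7], [-0.5, -0.3], [2.9, 2.8], [3.9, 2.4], [4.2, -1.3], [4.0, -0.1], [1.6, -0.1], [-3.9, -0.6], [-4.3, -0.7]]
[ 5.76369e+02 -5.98440e+01  2.50000e-02 -8.09100e+00] [[-1.6, -2.0], [-1.9, -1.6], [-0.4, 0.7], [2.9, 3.4], [3.4, 3.3], [4.7, -0.5], [4.5, 0.2], [1.9, 0.5], [-3.1, 0.1], [-3.6, -0.4]]
[ 5.77744e+02 -5.83580e+01  1.60000e-02  0.00000e+00] [[-2.4, -3.2], [-1.9, -2.6], [-0.9, -0.5], [1.8, 2.7], [3.3, 2.8]]
[ 5.67652e+02 -8.65550e+01  1.50000e-02 -4.71700e+01] [[-0.4, -3.2], [-3.0, -0.7], [0.3, 0.4], [2.2, 0.6], [0.6, 3.0]]
[ 5.74802e+02 -5.63570e+01  3.40000e-02  0.00000e+00] [[3.6, -0.9], [4.0, 0.3], [1.1, 0.1], [-4.5, 0.2], [-4.3, 0.2]]
[ 5.8895e+02 -6.5327e+01  3.4000e-02 -7.5453e+01] [[2.7, 1.1], [2.9, -1.8], [-0.5, 0.7], [-2.6, 2.0], [-2.5, -2.0]]
```

View pics/s5e.png

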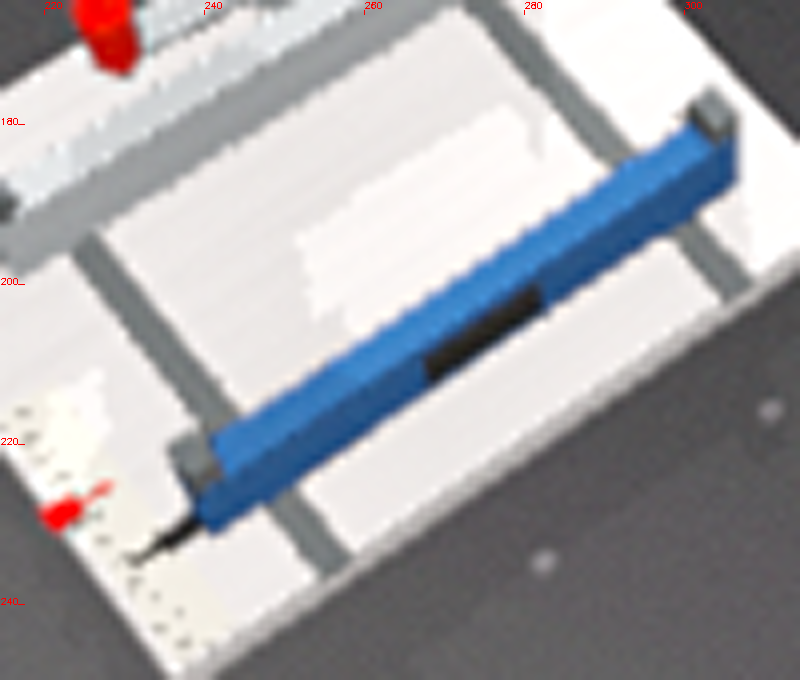

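Run:
```python
from h import *
from scipy.optimize import least_squares
T=load('t5');S=load('s5')
q=lambda u,v:(215+u/8-.5,165+v/8-.5)
obs=[(S,211.9,185,111,-60,91),(S,276.7,145.4,-111,-60,91),(S,227.3,164.3,35,-107,57),(S,*q(192,447),111,None,74),(S,*q(713,100),-111,None,74),
(T,389.2,119.2,111,-60,91),(T,393.8,195.2,-111,-60,91),(T,407.7,146,35,-107,57),(T,342.9,122.4,111,None,74),(T,346.9,198.7,-111,None,74)]
def r(p,o):
    c,s=np.cos(p[2]),np.sin(p[2]);out=[]
    for cam,u,v,x,y,z in o:
        if y is None:y=p[3]
        out+=list(proj(cam,[p[0]+c*x-s*y,p[1]+s*x+c*y,z])-[u,v])
    return out
for o in(obs,obs[:5],obs[5:]):
    f=least_squares(lambda p:r(p,o),[580,-50,.03,80]); p=f.x;print(np.round(f.x,3),np.round(f.fun,1).reshape(-1,2).tolist())
    c,s=np.cos(p[2]),np.sin(p[2])
    inF=lambda w:np.round([c*(w[0]-p[0])+s*(w[1]-p[1]),-s*(w[0]-p[0])+c*(w[1]-p[1])],1)
    print('pointer tip',inF(ray(S,*q(135,560),27)),'mark line',[inF(ray(S,*q(110,486),z)) for z in(20,22)],inF(ray(S,*q(85,499),20)),'block',inF(ray(S,*q(62,515),22)), 'line/strip',inF(ray(T,353.3,118,20)),inF(ray(T,353,112,22)),'ptr top',inF(ray(T,342.7,116.5,27)))
    for a,b in((313.0,0),): pass
```

```text
[ 5.75697e+02 -4.84540e+01  2.70000e-02  7.27040e+01] [[0.0, -0.7], [0.1, -1.0], [1.1, 1.7], [0.6, 0.3], [0.7, 0.3], [1.1, -1.0], [1.0, 0.2], [-1.5, 0.1], [0.7, -0.6], [0.4, -0.7]]
pointer tip [144.7  71.3] mark line [array([135.6,  38.3]), array([135.8,  39.4])] [145.2  37.2] block [155.   38.5] line/strip [135.4  39.7] [153.3  39.9] ptr top [139.6  71.8]
[ 5.76714e+02 -4.90840e+01  2.50000e-02  7.15460e+01] [[-0.4, -0.8], [-0.2, -0.9], [0.8, 1.6], [-0.2, -0.0], [0.1, 0.1]]
pointer tip [143.5  72.3] mark line [array([134.5,  39.2]), array([134.7,  40.3])] [144.1  38.1] block [153.9  39.4] line/strip [134.4  40.6] [152.3  40.8] ptr top [138.4  72.7]
[ 5.74527e+02 -4.79060e+01  2.90000e-02  7.38350e+01] [[0.8, -0.7], [0.9, 0.5], [-1.7, 0.4], [0.0, -0.1], [-0.0, -0.2]]
pointer tip [146.   70.4] mark line [array([136.8,  37.4]), array([137. ,  38.5])] [146.4  36.2] block [156.2  37.5] line/strip [136.7  38.8] [154.6  38.9] ptr top [140.9  70.9]
```

```bash
sed -i 's/^FX=.*/FX=(575.8,-48.5,0.027)/' go.py; python3 -m jog '[[0,0,0,0,0,0.14,40],[0,0,0,0,0,0.14,40],[0,0,0,0,0,0.14,40],[0,0,0,0,0,0.09,40]]' >/dev/null;  python3 go.py 613 -157.5 100 -0.6
```

```text
target [ 6.130e+02 -1.575e+02  1.000e+02 -6.000e-01] t 8.45 pos [ 495.9 -355.4  140. ] rot [ 3.142  0.    -0.606] F [1.1 0.3 0.2] gap 37.7
shift now cm [ -1.64 -22.94   4.  ] shift after turn [ -1.51 -22.95   4.  ] rz -0.006 n 4.6684084697480595
```

```bash
python3 -m jog '[[-0.25,-3.8,0.6,0,0,0,40],[-0.25,-3.8,0.6,0,0,0,40],[-0.3,-3.8,0.7,0,0,0,40],[-0.3,-3.8,0.7,0,0,0,40],[-0.3,-3.8,0.7,0,0,0,40],[-0.2,-3.9,0.7,0,0,0,40],[0,0,0,0,0,0,40],[0,0,0,0,0,0,40]]';  python3 go.py 613 -157.5 30 -0.6
python3 - <<'E'
from h import *
snap('scene','s6'); crop('s6','s6c',150,60,330,250,4)
snap('top','t6'); crop('t6','t6c',340,90,480,200,5)
E
```

```text
clock: 9.25
eef_pos: [612.1, -157.0, 99.8]
eef_rot: [3.141, 0.0, -0.599]
wrist_force: [0.8, -0.9, -0.1]
finger_gap: 37.6
target [ 6.130e+02 -1.575e+02  3.000e+01 -6.000e-01] t 9.25 pos [ 612.1 -157.    99.8] rot [ 3.141  0.    -0.599] F [ 0.8 -0.9 -0.1] gap 37.6
shift now cm [ 0.11 -0.01  6.98] shift after turn [ 0.1  -0.01  6.98] rz 0.001 n 1.3961553480376359
```

View pics/s6c.png

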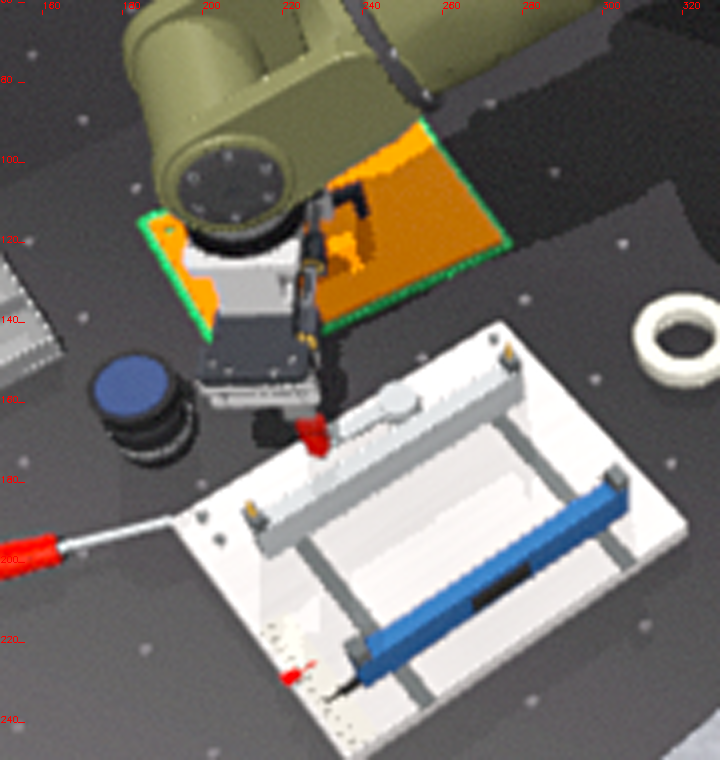

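View pics/t6c.png

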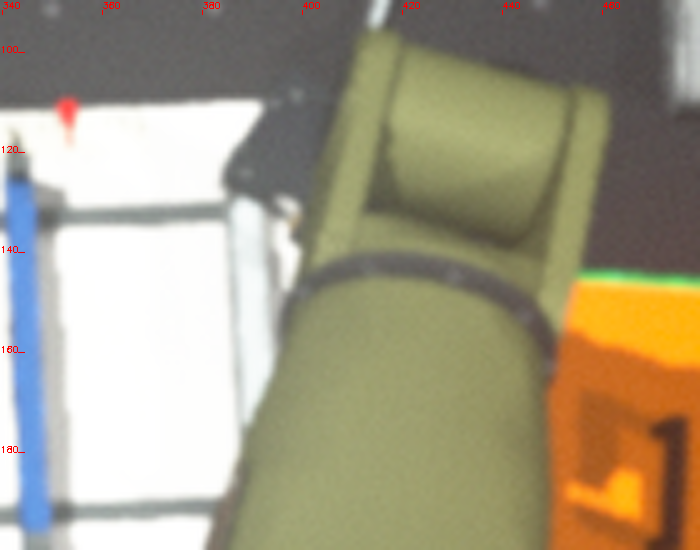

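```bash
python3 -m jog '[[0.1,0,1.5,0,0,0,40],[0,0,1.5,0,0,0,40],[0,0,1,0,0,0,40],[0,0,0.5,0,0,0,40],[0,0,0,0,0,0,40]]'; python3 -m jog '[[0,0,0.8,0,0,0,40],[0,0,0.8,0,0,0,40],[0,0,0.8,0,0,0,40],[0,0,0,0,0,0,40]]'
```

```text
clock: 9.85
eef_pos: [612.5, -158.0, 53.8]
eef_rot: [3.141, 0.002, -0.6]
wrist_force: [0.5, 0.4, -0.3]
finger_gap: 37.6
clock: 10.25
eef_pos: [612.3, -157.8, 29.5]
eef_rot: [3.141, 0.002, -0.6]
wrist_force: [0.6, 1.2, 0.6]
finger_gap: 37.4
```

```bash
python3 -m jog '[[0,0,0,0,0,0,15],[0,0,0,0,0,0,15],[0,0,0,0,0,0,15],[0,0,0,0,0,0,15],[0,0,0,0,0,0,15]]' 8
```

```text
clock: 10.75
eef_pos: [613.1, -158.3, 31.5]
eef_rot: [3.142, -0.001, -0.6]
wrist_force: [-3.1, -2.9, 5.8]
finger_gap: 21.3
```

Run:
```python
import numpy as np
P=np.array([543.2,-159]);y=-0.6
ex=np.array([np.cos(y),np.sin(y)]);ey=np.array([np.sin(y),-np.cos(y)])
th=0.02-np.arange(0,13)*0.104; p=P+70*np.c_[np.cos(th),np.sin(th)]
d=np.diff(p,axis=0)/10
print(np.round(np.c_[d@ex,d@ey],2).tolist(),p[0],p[-1])
```

```text
[[0.39, 0.61], [0.33, 0.65], [0.26, 0.68], [0.18, 0.7], [0.11, 0.72], [0.03, 0.73], [-0.04, 0.73], [-0.12, 0.72], [-0.19, 0.7], [-0.26, 0.68], [-0.33, 0.65], [-0.4, 0.61]] [ 613.18600047 -157.60009333] [ 566.72854245 -224.92729094]
```

```bash
python3 -m jog '[[0.39,0.61,0,0,0,0,15],[0.33,0.65,0,0,0,0,15],[0.26,0.68,0,0,0,0,15],[0.18,0.7,0,0,0,0,15],[0,0,0,0,0,0,15]]'; python3 -m jog '[[0.11,0.72,0,0,0,0,15],[0.03,0.73,0,0,0,0,15],[-0.04,0.73,0,0,0,0,15],[-0.12,0.72,0,0,0,0,15],[0,0,0,0,0,0,15]]'; python3 -m jog '[[-0.19,0.7,0,0,0,0,15],[-0.26,0.68,0,0,0,0,15],[-0.33,0.65,0,0,0,0,15],[-0.35,0.5,0,0,0,0,15],[0,0,0,0,0,0,15],[0,0,0,0,0,0,15]]'
python3 - <<'E'
from h import *
snap('scene','s7'); crop('s7','s7c',150,80,330,250,4)
E
```

```text
clock: 11.25
eef_pos: [608.7, -187.0, 31.5]
eef_rot: [-3.14, -0.003, -0.601]
wrist_force: [6.5, -4.1, 1.0]
finger_gap: 21.6
clock: 11.75
eef_pos: [591.4, -210.7, 31.3]
eef_rot: [-3.141, -0.002, -0.601]
wrist_force: [1.7, -4.2, 1.9]
finger_gap: 21.6
clock: 12.35
eef_pos: [569.4, -223.5, 31.5]
eef_rot: [-3.139, -0.003, -0.6]
wrist_force: [12.6, 6.4, -0.6]
finger_gap: 21.9
```

View pics/s7c.png

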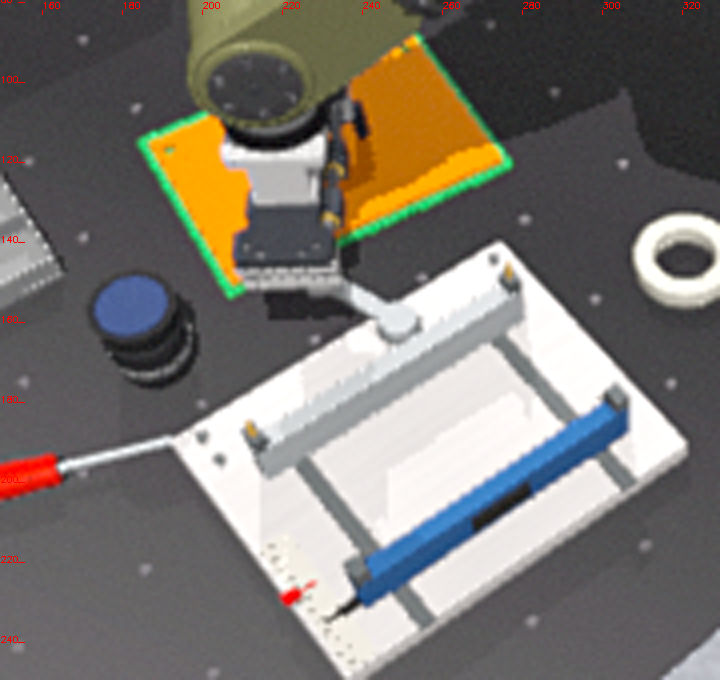

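```bash
python3 -m jog '[[0,0,0,0,0,0,40],[0,0,0,0,0,0,40],[0,0,0,0,0,0,40],[0,0,-3,0,0,0,40],[0,0,-4,0,0,0,40],[0,0,-4,0,0,0,40]]'; python3 -m jog '[[0,0,0,0,0,-0.147,0],[0,0,0,0,0,-0.147,0],[0,0,0,0,0,-0.147,0],[0,0,0,0,0,-0.147,0],[0,0,0,0,0,-0.147,0],[0,0,0,0,0,-0.147,0],[0,0,0,0,0,-0.147,0],[0,0,0,0,0,-0.147,0]]'; python3 -m jog '[[0,0,0,0,0,-0.147,0],[0,0,0,0,0,-0.147,0],[0,0,0,0,0,-0.147,0],[0,0,0,0,0,-0.147,0],[0,0,0,0,0,-0.147,0],[0,0,0,0,0,-0.147,0],[0,0,0,0,0,-0.14,0]]'; python3 go.py F 0 105 120 1.5708
python3 - <<'E'
from h import *
snap('scene','s8'); crop('s8','s8c',150,80,330,250,4)
E
```

```text
clock: 13.0
eef_pos: [566.8, -224.4, 141.6]
eef_rot: [3.141, 0.002, -0.6]
wrist_force: [0.8, -0.8, 0.4]
finger_gap: 37.8
clock: 13.8
eef_pos: [567.1, -224.5, 140.5]
eef_rot: [-3.14, 0.001, 0.582]
wrist_force: [0.6, 0.2, -0.1]
finger_gap: 0.6
clock: 14.5
eef_pos: [567.1, -224.5, 140.5]
eef_rot: [-3.141, -0.001, 1.604]
wrist_force: [0.5, -0.5, -0.0]
finger_gap: 0.7
target [572.965  56.462 120.      1.598] t 14.5 pos [ 567.1 -224.5  140.5] rot [-3.141e+00 -1.000e-03  1.604e+00] F [ 0.5 -0.5 -0. ] gap 0.7
shift now cm [28.06  1.51  2.06] shift after turn [28.07  1.34  2.05] rz 0.006 n 5.63503578754809
```

View pics/s8c.png

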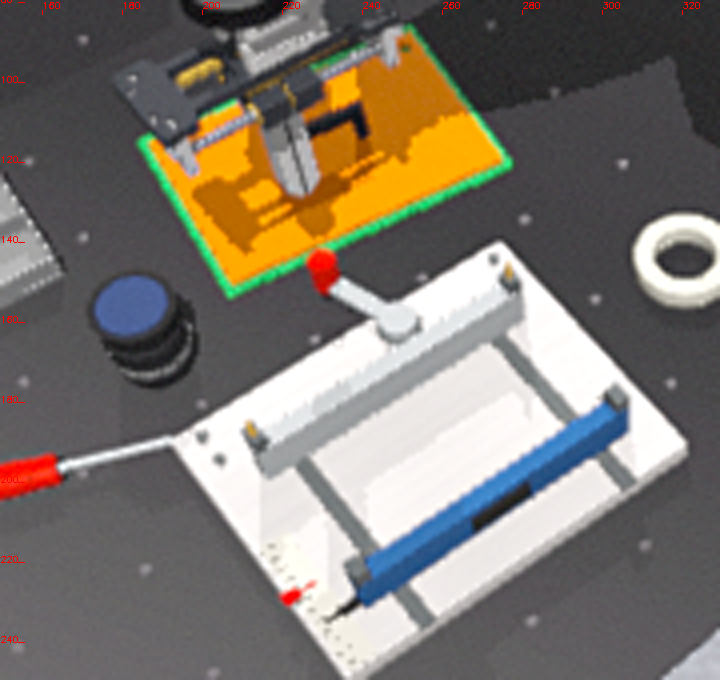

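```bash
python3 -m jog '[[4,0.2,0,0,0,0,0],[4,0.2,0,0,0,0,0],[4,0.2,0,0,0,0,0],[4,0.2,0,0,0,0,0],[4,0.2,0.4,0,0,0,0],[4,0.2,0.5,0,0,0,0],[4,0.2,0.5,0,0,0,0],[0,0,0.5,0,0,0,0]]'; python3 -m jog '[[0,0,3,0,0,0,0],[0,0,3,0,0,0,0],[0,0,0,0,0,0,0]]';python3 go.py F 0 105 38 1.5708
python3 - <<'E'
from h import *
snap('scene','s9'); crop('s9','s9c',190,140,340,270,5)
E
```

```text
clock: 15.35
eef_pos: [573.4, 59.6, 121.5]
eef_rot: [-3.141, -0.001, 1.599]
wrist_force: [-0.1, -0.2, 0.5]
finger_gap: 0.6
clock: 15.65
eef_pos: [571.6, 55.0, 58.3]
eef_rot: [-3.135, 0.0, 1.595]
wrist_force: [0.2, 0.5, 0.4]
finger_gap: 0.3
target [572.965  56.462  38.      1.598] t 15.65 pos [571.6  55.   58.3] rot [-3.135  0.     1.595] F [0.2 0.5 0.4] gap 0.3
shift now cm [0.14 0.15 2.03] shift after turn [0.14 0.14 2.03] rz -0.002 n 0.4072189325623649
```

View pics/s9c.png

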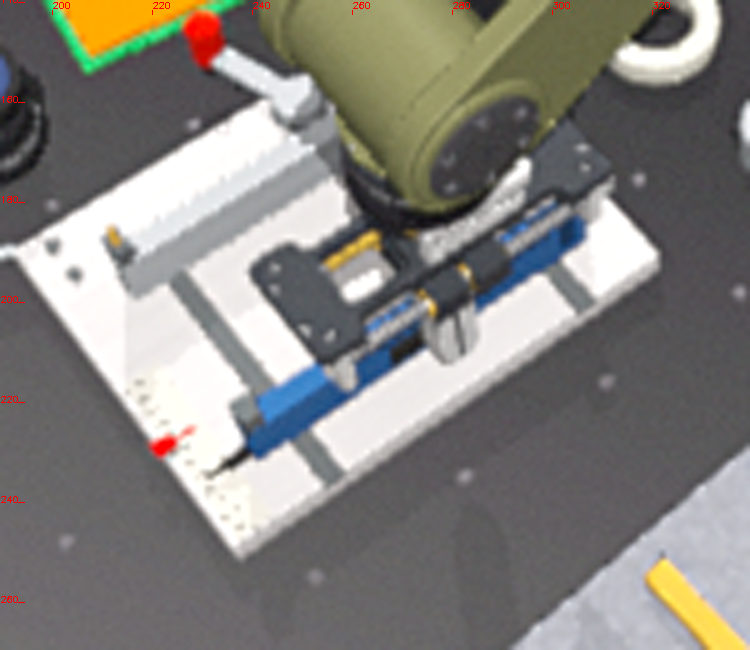

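Fingers are in front of the blue face near the rubber patch (272,209), and the pointer and mark stay visible. I'll lower them and creep in.

```bash
python3 -m jog '[[0,0.1,1,0,0,0,0],[0,0,1,0,0,0,0],[0,0,0,0,0,0,0]]'; python3 -m jog '[[-0.4,0,0,0,0,0,0],[-0.4,0,0,0,0,0,0],[-0.3,0,0,0,0,0,0],[0,0,0,0,0,0,0]]';  python3 -m jog '[[-0.2,0,0,0,0,0,0],[-0.2,0,0,0,0,0,0],[-0.2,0,0,0,0,0,0],[0,0,0,0,0,0,0]]'
```

```text
clock: 16.0
eef_pos: [574.5, 55.5, 41.1]
eef_rot: [-3.14, -0.0, 1.597]
wrist_force: [0.5, 0.6, 0.2]
finger_gap: 0.7
clock: 16.4
eef_pos: [575.3, 44.1, 42.3]
eef_rot: [3.141, 0.0, 1.597]
wrist_force: [0.2, -0.5, -0.0]
finger_gap: 0.6
clock: 16.8
eef_pos: [575.4, 39.1, 42.0]
eef_rot: [3.141, -0.001, 1.598]
wrist_force: [-0.5, 4.3, 0.3]
finger_gap: 0.5
```

```bash
python3 -m jog '[[-0.3,0,0,0,0,0,0],[-0.3,0,0,0,0,0,0],[-0.3,0,0,0,0,0,0],[-0.3,0,0,0,0,0,0],[-0.3,0,0,0,0,0,0],[-0.3,0,0,0,0,0,0],[-0.3,0,0,0,0,0,0],[-0.2,0,0,0,0,0,0]]'; python3 -m jog '[[0,0,0,0,0,0,0]]'
python3 - <<'E'
from h import *
snap('scene','s10'); crop('s10','s10c',205,205,265,250,12)
snap('top','t10'); crop('t10','t10c',325,100,375,140,14)
E
```

```text
clock: 17.6
eef_pos: [575.9, 16.5, 42.0]
eef_rot: [3.142, -0.001, 1.598]
wrist_force: [-0.6, 8.2, 1.0]
finger_gap: 0.4
clock: 17.7
eef_pos: [576.0, 16.3, 42.0]
eef_rot: [3.142, -0.001, 1.598]
wrist_force: [0.0, 5.9, 1.6]
finger_gap: 0.3
```

View pics/s10c.png

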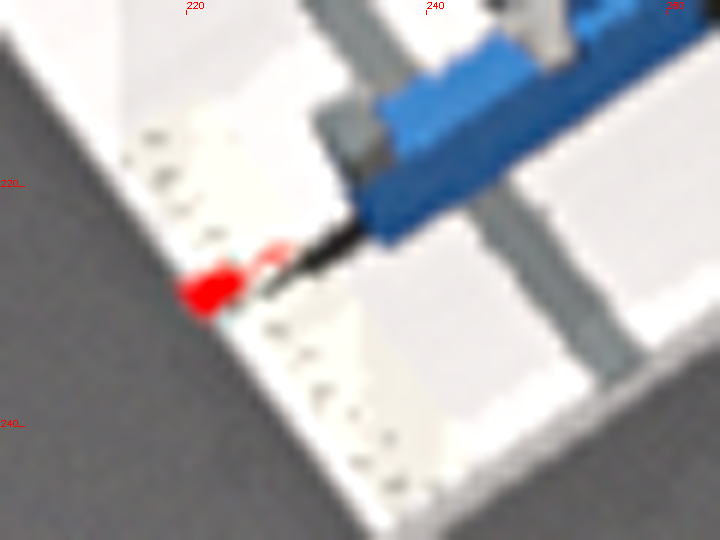

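View pics/t10c.png

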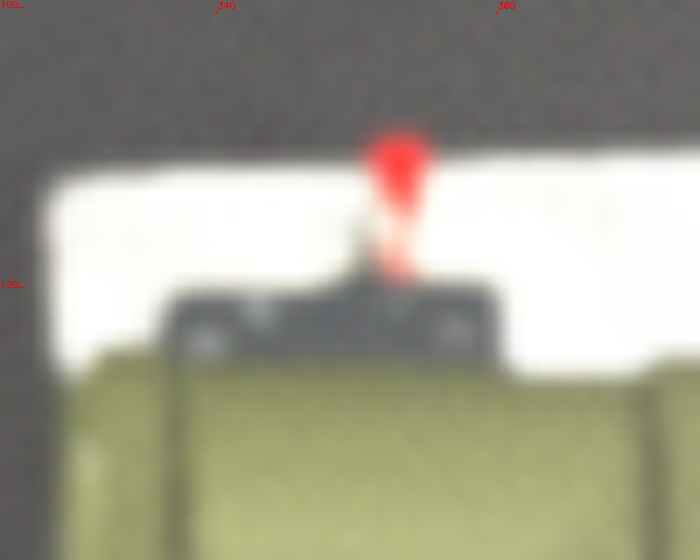

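```bash
cat > ptr.py <<'E'
from h import *
p=(575.8,-48.5,0.027);c,s=np.cos(p[2]),np.sin(p[2])
inF=lambda w:np.round([c*(w[0]-p[0])+s*(w[1]-p[1]),-s*(w[0]-p[0])+c*(w[1]-p[1])],1)
def W(x,y,z): return [p[0]+c*x-s*y,p[1]+s*x+c*y,z]
E
python3 - <<'E'
from ptr import *
S=load('s10');T=load('t10')
q=lambda u,v:(205+u/12-.5,205+v/12-.5)
print('scene ptr',inF(ray(S,*q(268,290),27)),'line',[inF(ray(S,*q(u,v),21)) for u,v in((290,248),(250,272),(210,294))])
q=lambda u,v:(325+u/14-.5,100+v/14-.5)
print('top ptr',inF(ray(T,*q(360,225),27)),'line',[inF(ray(T,*q(u,v),21)) for u,v in((397,265),(400,215),(399,160))])
E
```

```text
scene ptr [144.9  48.5] line [array([134.5,  39.4]), array([145.2,  38.9]), array([155.5,  37.9])]
top ptr [141.3  49.2] line [array([133.8,  41.3]), array([144.7,  40.1]), array([156.8,  39.7])]
```

```bash
python3 -m jog '[[-0.2,0,0,0,0,0,0],[-0.2,0,0,0,0,0,0],[-0.2,0,0,0,0,0,0],[0,0,0,0,0,0,0]]'
python3 - <<'E'
from h import *
snap('scene','s11'); crop('s11','s11c',210,215,250,240,18)
E
```

```text
clock: 18.2
eef_pos: [576.1, 10.3, 42.0]
eef_rot: [3.142, -0.001, 1.598]
wrist_force: [-0.3, 5.9, 2.0]
finger_gap: 0.7
```

View pics/s11c.png

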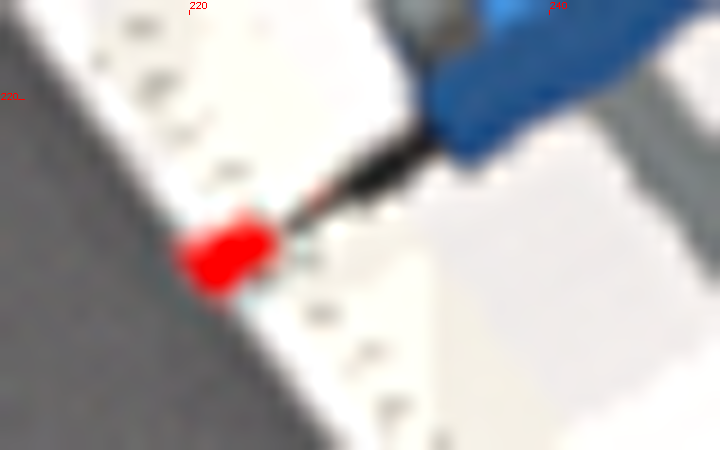

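```bash
python3 - <<'E'
from ptr import *
S=load('s11')
q=lambda u,v:(210+u/18-.5,215+v/18-.5)
print('scene ptr',inF(ray(S,*q(290,228),27)),'block c',inF(ray(S,*q(228,255),21)),inF(ray(S,*q(228,255),24)),'line',inF(ray(S,*q(318,196),21)))
E
python3 -m jog '[[-0.1,0,0,0,0,0,0],[-0.1,0,0,0,0,0,0],[0,0,0,0,0,0,0]]'
python3 -m jog '[[0.5,0,0,0,0,0,0],[1,0,0,0,0,0,0],[1,0,-1,0,0,0,0],[0,0,-4,0,0,0,0],[2,0,-4,0,0,0,0],[4,0,0,0,0,0,0],[4,0,0,0,0,0,0],[0,0,0,0,0,0,0]]'
python3 - <<'E'
from h import *
snap('scene','s12'); crop('s12','s12c',210,210,250,240,18)
snap('top','t12'); crop('t12','t12c',335,100,375,140,14)
E
```

```text
scene ptr [145.1  42.4] block c [154.6  37.3] [154.9  38.9] line [138.2  37.4]
clock: 18.55
eef_pos: [576.2, 8.5, 42.0]
eef_rot: [3.142, -0.001, 1.598]
wrist_force: [-0.8, 7.1, 1.1]
finger_gap: 0.9
clock: 19.35
eef_pos: [572.3, 137.1, 133.0]
eef_rot: [3.14, -0.001, 1.602]
wrist_force: [0.2, -1.8, -0.2]
finger_gap: 0.6
```

View pics/s12c.png

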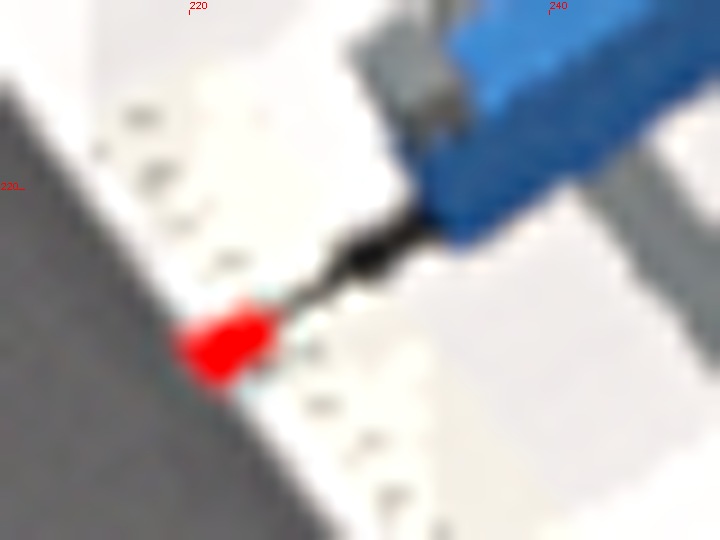

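View pics/t12c.png

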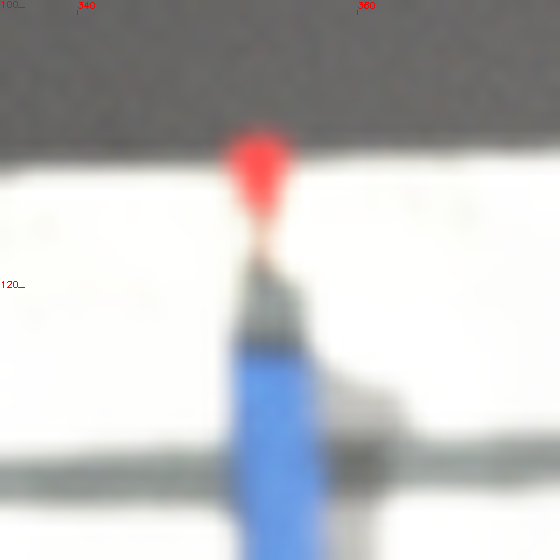

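```bash
python3 - <<'E'
from ptr import *
S=load('s12');T=load('t12')
q=lambda u,v:(210+u/18-.5,210+v/18-.5)
print('scene ptr tip',inF(ray(S,*q(284,306),27)),'ptr mid',inF(ray(S,*q(345,263),27)),inF(ray(S,*q(375,250),27)),'block c',inF(ray(S,*q(228,345),21)))
q=lambda u,v:(335+u/14-.5,100+v/14-.5)
print('top lug',inF(ray(T,*q(273,318),74)),'blue end',inF(ray(T,*q(275,352),60)),inF(ray(T,*q(285,520),60)),'tip',inF(ray(T,*q(260,262),27)),'line',inF(ray(T,*q(262,238),21)),'block',inF(ray(T,*q(259,165),21)))
# predicted pixels of mark line & pointer at y=39 and ±3
for y in(36,39,42): print(y,proj(S,W(145,y,27)),proj(S,W(145,y,21)))
E
sed -i 's/^/ /;s/^ //' ptr.py
```

```text
scene ptr tip [144.8  40.1] ptr mid [133.4  39.7] [128.5  40.7] block c [154.6  37.3]
top lug [108.3  42.7] blue end [104.7  41.5] [69.  41.3] tip [132.8  41.1] line [139.7  39.9] block [155.7  39.7]
36 [224.42431726 225.49821743] [224.84796229 226.40315666]
39 [224.99582477 226.2604667 ] [225.4171747  227.16270058]
42 [225.56853563 227.02432093] [225.98757986 227.9238361 ]
```

```bash
python3 -m jog '[[-4,0,0,0,0,0,0],[-4,0,0,0,0,0,0],[-2,0,4,0,0,0,0],[0,0,4,0,0,0,0],[-1,0,1,0,0,0,0],[0,0,0,0,0,0,0]]'; python3 go.py 576 8.5 42 1.598
```

```text
clock: 20.05
eef_pos: [575.3, 21.1, 41.4]
eef_rot: [-3.139, 0.0, 1.596]
wrist_force: [0.2, 0.4, 0.4]
finger_gap: 0.5
target [576.      8.5    42.      1.598] t 20.05 pos [575.3  21.1  41.4] rot [-3.139  0.     1.596] F [0.2 0.4 0.4] gap 0.5
shift now cm [-1.26  0.04 -0.06] shift after turn [-1.26  0.04 -0.06] rz -0.002 n 0.2528485148471118
```

```bash
python3 -m jog '[[-0.4,0,0,0,0,0,0],[-0.4,0,0,0,0,0,0],[-0.2,0,0,0,0,0,0],[-0.15,0,0,0,0,0,0],[0,0,0,0,0,0,0]]'; python3 -m jog '[[-0.1,0,0,0,0,0,0],[-0.05,0,0,0,0,0,0],[0,0,0,0,0,0,0]]'
```

```text
clock: 20.55
eef_pos: [576.2, 11.1, 42.4]
eef_rot: [3.141, 0.0, 1.598]
wrist_force: [-0.6, -0.6, -0.3]
finger_gap: 0.8
clock: 20.85
eef_pos: [576.1, 9.7, 41.9]
eef_rot: [-3.142, -0.0, 1.598]
wrist_force: [0.2, 0.4, -0.3]
finger_gap: 0.6
```

```bash
python3 -m jog '[[-0.1,0,0,0,0,0,0],[-0.05,0,0,0,0,0,0],[0,0,0,0,0,0,0]]'; python3 -m jog '[[-0.07,0,0,0,0,0,0],[0,0,0,0,0,0,0]]'
```

```text
clock: 21.15
eef_pos: [576.2, 8.5, 41.9]
eef_rot: [-3.142, -0.001, 1.598]
wrist_force: [0.3, 3.9, -0.6]
finger_gap: 0.6
clock: 21.35
eef_pos: [576.2, 8.1, 41.9]
eef_rot: [-3.142, -0.001, 1.598]
wrist_force: [-1.0, 6.4, 1.2]
finger_gap: 0.1
```

```bash
python3 -m jog '[[-0.08,0,0,0,0,0,0],[0,0,0,0,0,0,0]]'; 
python3 -m jog '[[0.5,0,0,0,0,0,0],[1,0,0,0,0,0,0],[1,0,-1,0,0,0,0],[0,0,-4,0,0,0,0],[2,0,-4,0,0,0,0],[4,0,0,0,0,0,0],[4,0,0,0,0,0,0],[0,0,0,0,0,0,0]]'
python3 - <<'E'
from h import *
import glob
snap('scene','s13'); crop('s13','s13c',210,210,250,240,18)
snap('top','t13'); crop('t13','t13c',335,100,375,140,14)
E
```

```text
clock: 21.55
eef_pos: [576.2, 7.4, 41.9]
eef_rot: [-3.142, -0.001, 1.598]
wrist_force: [-0.3, 6.3, 1.5]
finger_gap: 0.4
clock: 22.35
eef_pos: [572.3, 136.0, 133.0]
eef_rot: [3.14, -0.001, 1.602]
wrist_force: [0.3, 1.0, 0.2]
finger_gap: 0.2
```

View pics/s13c.png

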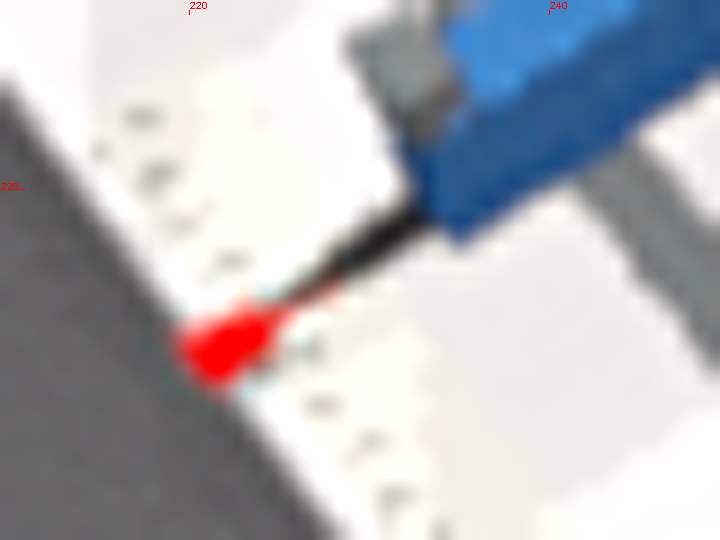

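View pics/t13c.png

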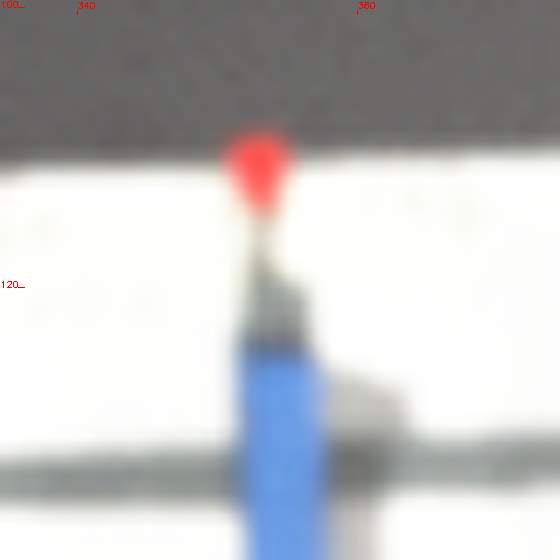

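```bash
python3 -m jog '[[-4.5,0,0,0,0,0,40],[-4.5,0,0,0,0,0,40],[-4.5,0,0,0,0,0,40],[-4.5,0,0,0,0,0,40],[-4.5,0,0,0,0,0,40],[-4.5,0,0,0,0,0,40],[-4.5,0,0,0,0,0,40],[-4,0,0,0,0,0,40]]'; python3 -m jog '[[0,0,0,0,0,-0.14,40],[0,0,0,0,0,-0.14,40],[0,0,0,0,0,-0.14,40],[0,0,0,0,0,-0.14,40],[0,0,0,0,0,-0.14,40],[0,0,0,0,0,-0.14,40],[0,0,0,0,0,-0.1,40]]'
python3 go.py 568 -223.5 100 2.54
python3 - <<'E'
from h import *
snap('scene','s14'); crop('s14','s14c',180,100,290,200,7)
E
```

```text
clock: 23.25
eef_pos: [581.6, -226.6, 132.3]
eef_rot: [3.142, 0.0, 1.596]
wrist_force: [-0.3, -0.3, 0.1]
finger_gap: 37.9
clock: 23.95
eef_pos: [581.8, -224.4, 132.2]
eef_rot: [-3.141, -0.0, 2.542]
wrist_force: [-0.2, -0.1, 0.5]
finger_gap: 37.2
target [ 568.   -223.5   100.      2.54] t 23.95 pos [ 581.8 -224.4  132.2] rot [-3.141 -0.     2.542] F [-0.2 -0.1  0.5] gap 37.2
shift now cm [ 1.19 -0.71  3.22] shift after turn [ 1.19 -0.71  3.22] rz 0.002 n 0.7007963805327069
```

View pics/s14c.png

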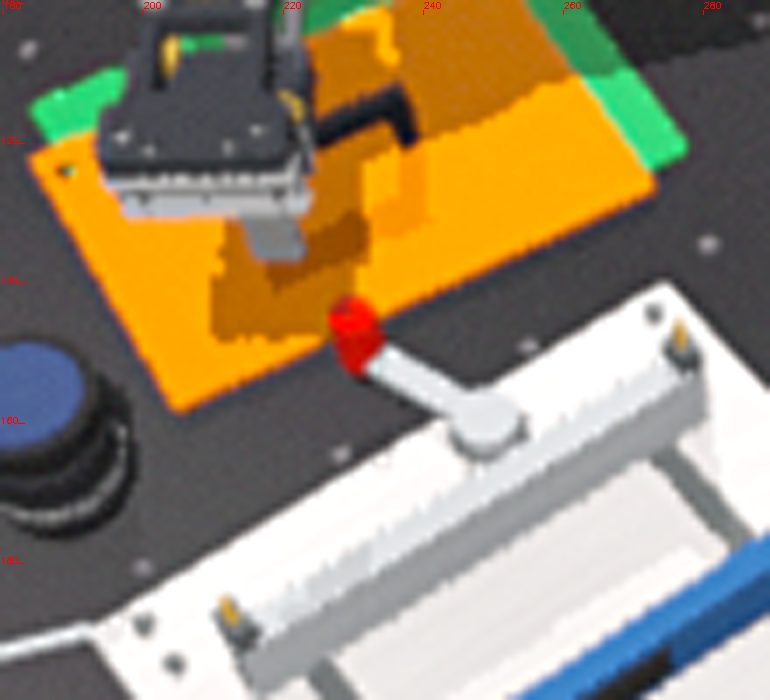

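```bash
python3 - <<'E'
from m import *
S=load('s14'); q=lambda u,v:(180+u/7-.5,100+v/7-.5)
print('knob',ray(S,*q(353,318),57))
# known locked knob measured (612.9,-162.2) while grip said 613,-158
C=[(S,*q(30,155),1,-1),(S,*q(178,412),1,1),(S,*q(657,185),-1,1)]
print(fitrect(246,170,8,C,[520,-330,0]))
E
python3 -m jog '[[0.6,-0.35,1.5,0,0,0,40],[0.55,-0.35,1.5,0,0,0,40],[0,0,0,0,0,0,40]]'; python3 go.py 568 -223.5 30 2.54
```

```text
knob [ 570.22043084 -218.64479179   57.        ]
(array([ 5.17843893e+02, -3.33082088e+02, -9.06383756e-02]), [[0.2, 0.5], [-0.1, -0.5], [-0.1, 0.1]])
clock: 24.3
eef_pos: [567.4, -222.9, 100.4]
eef_rot: [-3.141, -0.003, 2.535]
wrist_force: [-0.1, 0.0, 0.0]
finger_gap: 37.7
target [ 568.   -223.5    30.      2.54] t 24.3 pos [ 567.4 -222.9  100.4] rot [-3.141e+00 -3.000e-03  2.535e+00] F [-0.1  0.   0. ] gap 37.7
shift now cm [-0.11 -0.01  7.04] shift after turn [-0.09 -0.02  7.04] rz -0.005 n 1.4074973809967128
```

```bash
python3 -m jog '[[-0.1,0,1.5,0,0,0,40],[0,0,1.5,0,0,0,40],[0,0,1,0,0,0,40],[0,0,0.5,0,0,0,40],[0,0,0,0,0,0,40]]'; python3 -m jog '[[0,0,0.8,0,0,0,40],[0,0,0.8,0,0,0,40],[0,0,0.8,0,0,0,40],[0,0,0,0,0,0,40]]'; python3 -m jog '[[0,0,0,0,0,0,15],[0,0,0,0,0,0,15],[0,0,0,0,0,0,15],[0,0,0,0,0,0,15],[0,0,0,0,0,0,15]]' 8
```

```text
clock: 24.8
eef_pos: [569.6, -222.9, 56.1]
eef_rot: [-3.141, -0.001, 2.538]
wrist_force: [-0.0, -0.4, -0.2]
finger_gap: 37.5
clock: 25.2
eef_pos: [569.2, -222.8, 31.5]
eef_rot: [-3.141, -0.002, 2.538]
wrist_force: [-0.1, 1.2, 0.3]
finger_gap: 37.6
clock: 25.7
eef_pos: [570.0, -223.3, 33.3]
eef_rot: [-3.142, 0.001, 2.538]
wrist_force: [0.3, -2.2, 0.4]
finger_gap: 21.9
```

```bash
python3 -m jog '[[-0.35,0.5,0,0,0,0,15],[-0.33,0.65,0,0,0,0,15],[-0.26,0.68,0,0,0,0,15],[-0.19,0.7,0,0,0,0,15],[0,0,0,0,0,0,15]]'; python3 -m jog '[[-0.12,0.72,0,0,0,0,15],[-0.04,0.73,0,0,0,0,15],[0.03,0.73,0,0,0,0,15],[0.11,0.72,0,0,0,0,15],[0,0,0,0,0,0,15]]'; python3 -m jog '[[0.18,0.7,0,0,0,0,15],[0.26,0.68,0,0,0,0,15],[0.33,0.65,0,0,0,0,15],[0,0,0,0,0,0,15]]'; python3 -m jog '[[0.35,0.5,0,0,0,0,15],[0,0,0,0,0,0,15]]'
```

```text
clock: 26.2
eef_pos: [594.8, -209.2, 33.5]
eef_rot: [-3.142, 0.003, 2.538]
wrist_force: [5.9, -5.0, -0.7]
finger_gap: 21.6
clock: 26.7
eef_pos: [610.9, -184.5, 33.4]
eef_rot: [3.141, 0.001, 2.538]
wrist_force: [3.7, 0.5, 2.6]
finger_gap: 22.1
clock: 27.1
eef_pos: [615.6, -163.3, 33.3]
eef_rot: [3.141, 0.0, 2.538]
wrist_force: [1.6, 1.5, 3.9]
finger_gap: 21.9
clock: 27.3
eef_pos: [615.3, -157.4, 33.2]
eef_rot: [3.141, 0.0, 2.538]
wrist_force: [0.6, 1.0, 5.0]
finger_gap: 21.9
```

```bash
python3 -m jog '[[0.12,0.16,0,0,0,0,15],[0,0,0,0,0,0,15]]'; python3 -m jog '[[0.12,0.16,0,0,0,0,15],[0,0,0,0,0,0,15]]'
```

```text
clock: 27.5
eef_pos: [615.2, -155.9, 33.2]
eef_rot: [-3.142, 0.0, 2.538]
wrist_force: [-0.3, -3.3, 5.0]
finger_gap: 21.6
clock: 27.7
eef_pos: [615.2, -154.9, 33.2]
eef_rot: [-3.141, 0.002, 2.537]
wrist_force: [1.0, -9.7, 4.5]
finger_gap: 21.5
```

Stop felt: the y force went to -9.7 N with the knob back at its start. I'll release, lift, and head to the bars.

```bash
python3 -m jog '[[0,0,0,0,0,0,40],[0,0,0,0,0,0,40],[0,0,0,0,0,0,40],[0,0,-3,0,0,0,40],[0,0,-4,0,0,0,40],[0,0,-4,0,0,0,40],[0,0,-2,0,0,0.147,40],[0,0,0,0,0,0.147,40]]'; python3 -m jog '[[0,0,0,0,0,0.147,40],[0,0,0,0,0,0.147,40],[0,0,0,0,0,0.147,40],[0,0,0,0,0,0.147,40]]'; python3 go.py 445 180 180 1.6
```

```text
clock: 28.5
eef_pos: [616.2, -153.8, 166.5]
eef_rot: [3.138, 0.004, 2.238]
wrist_force: [-1.2, -0.6, -0.5]
finger_gap: 37.5
clock: 28.9
eef_pos: [614.9, -153.4, 162.6]
eef_rot: [-3.141, -0.001, 1.65]
wrist_force: [0.5, 0.2, 0.0]
finger_gap: 37.3
target [445.  180.  180.    1.6] t 28.9 pos [ 614.9 -153.4  162.6] rot [-3.141e+00 -1.000e-03  1.650e+00] F [0.5 0.2 0. ] gap 37.3
shift now cm [ 34.58 -14.31  -1.71] shift after turn [ 33.82 -16.01  -1.74] rz 0.05 n 7.491750200868697
```

```bash
python3 -m jog '[[3.8,-1.8,-0.2,0,0,0,40],[3.8,-1.8,-0.2,0,0,0,40],[3.8,-1.8,-0.2,0,0,0,40],[3.8,-1.8,-0.2,0,0,0,40],[3.8,-1.8,-0.2,0,0,0.05,40],[3.8,-1.8,-0.2,0,0,0,40],[3.8,-1.8,-0.2,0,0,0,40],[0,0,0,0,0,0,40]]'
python3 - <<'E'
from h import *
snap('scene','s15'); crop('s15','s15c',180,80,440,350,2.9)
snap('top','t15'); crop('t15','t15c',200,100,520,260,2.5)
E
```

```text
clock: 29.7
eef_pos: [468.8, 106.0, 177.3]
eef_rot: [-3.142, -0.001, 1.61]
wrist_force: [1.0, 0.1, 0.3]
finger_gap: 38.0
```

View pics/s15c.png

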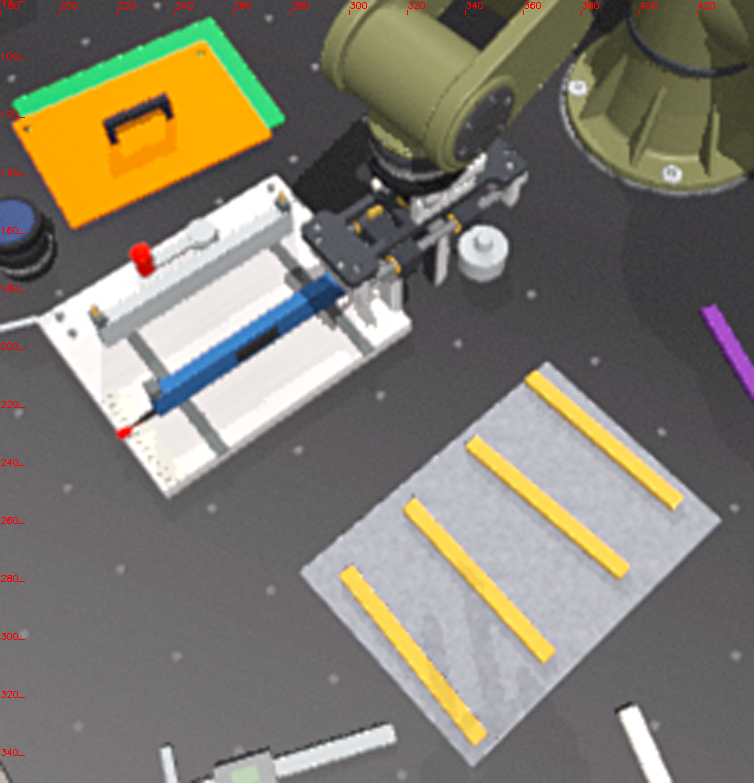

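View pics/t15c.png

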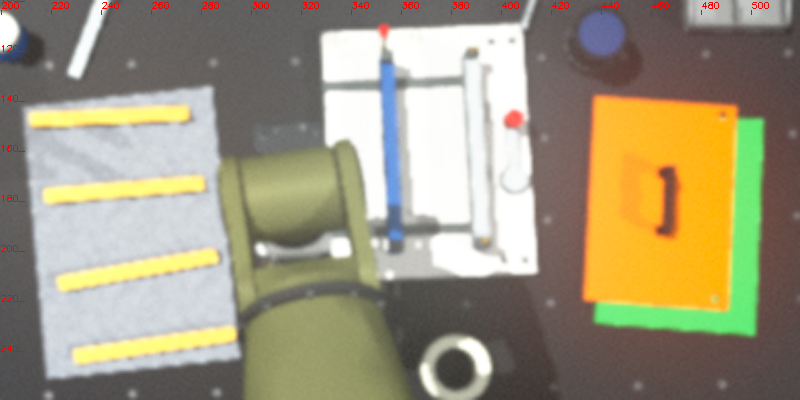

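Run:
```python
from h import *
S=load('s15');T=load('t15')
q=lambda u,v:(180+u/2.9-.5,80+v/2.9-.5)
qt=lambda u,v:(200+u/2.5-.5,100+v/2.5-.5)
bs={'A':(347,573,480,738),'B':(411,506,548,658),'C':(472,443,624,573),'D':(531,378,678,502)}
bt={'A':(189,113,28,119),'B':(205,183,44,196),'C':(217,257,57,283),'D':(237,333,73,356)}
for k in bs:
    for cam,qq,b in((S,q,bs[k]),(T,qt,bt[k])):
        a=ray(cam,*qq(*b[:2]),16);e=ray(cam,*qq(*b[2:]),16);d=e-a
        print(k,np.round((a+e)/2,1),round(np.hypot(*d[:2]),1),'yaw',round(np.arctan2(-d[0],d[1]),3))
```

```text
A [634.4 327.2  16. ] 185.1 yaw 0.033
A [631.5 328.1  16. ] 193.6 yaw 0.02
B [546.1 310.9  16. ] 185.4 yaw 0.056
B [542.  309.1  16. ] 192.9 yaw 0.064
C [449.7 294.8  16. ] 186.9 yaw 0.16
C [445.2 294.5  16. ] 192.2 yaw 0.145
D [359.7 274.8  16. ] 185.9 yaw 0.138
D [356.6 273.7  16. ] 195.3 yaw 0.123
```

```bash
python3 go.py 447.5 294.6 60 1.723
```

```text
target [447.5   294.6    60.      1.723] t 29.8 pos [470.5 103.2 177.1] rot [ 3.141 -0.     1.608] F [ 0.4 -0.2 -0.5] gap 37.5
shift now cm [19.21 -1.59 11.71] shift after turn [19.27  0.63 11.71] rz -0.115 n 4.510731190549212
```

```bash
python3 -m jog '[[0,0,0,0,0,-0.115,40],[3.9,0.13,1,0,0,0,40],[3.9,0.13,2,0,0,0,40],[3.9,0.13,2,0,0,0,40],[3.9,0.13,2.5,0,0,0,40],[3.6,0.1,2.5,0,0,0,40],[0,0,1.5,0,0,0,40],[0,0,0,0,0,0,40]]'; python3 go.py 447.5 294.6 6.5 1.723
python3 - <<'E'
from h import *
snap('scene','s16'); crop('s16','s16c',280,170,440,340,4)
E
```

```text
clock: 30.6
eef_pos: [447.5, 292.6, 59.5]
eef_rot: [-3.137, 0.002, 1.721]
wrist_force: [-0.0, 0.5, -0.2]
finger_gap: 37.6
target [447.5   294.6     6.5     1.723] t 30.6 pos [447.5 292.6  59.5] rot [-3.137e+00  2.000e-03  1.721e+00] F [-0.   0.5 -0.2] gap 37.6
shift now cm [0.2  0.05 5.3 ] shift after turn [0.2  0.03 5.3 ] rz -0.002 n 1.0601132185721047
```

View pics/s16c.png

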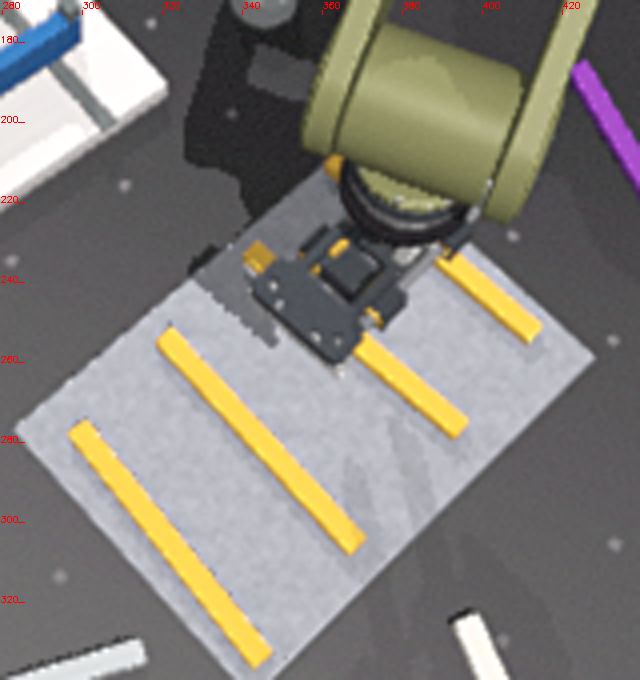

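```bash
python3 -m jog '[[0.1,0,2,0,0,0,40],[0.1,0,1.5,0,0,0,40],[0,0,1,0,0,0,40],[0,0,0.6,0,0,0,40],[0,0,0.15,0,0,0,40],[0,0,0,0,0,0,40]]'; python3 -m jog '[[0,0,0,0,0,0,0],[0,0,0,0,0,0,0],[0,0,0,0,0,0,0],[0,0,0,0,0,0,0],[0,0,0,0,0,0,0]]' 25
```

```text
clock: 31.25
eef_pos: [448.2, 295.3, 9.9]
eef_rot: [3.141, -0.0, 1.72]
wrist_force: [-0.5, -0.5, 0.3]
finger_gap: 37.8
clock: 31.75
eef_pos: [447.8, 295.5, 9.8]
eef_rot: [3.141, -0.0, 1.721]
wrist_force: [-1.5, 0.2, 5.6]
finger_gap: 15.4
```

```bash
python3 -m jog '[[0,0,-1,0,0,0,0],[0,0,-2,0,0,0,0],[0,0,-3,0,0,0,0],[0,0,-4,0,0,0,0],[0,0,-3,0,0,0,0],[0,0,0,0,0,0.125,0],[0,0,0,0,0,0,0]]'; python3 go.py F -22 -10 100 1.5708
```

```text
clock: 32.45
eef_pos: [447.9, 295.5, 140.6]
eef_rot: [3.14, -0.001, 1.594]
wrist_force: [-0.8, 1.1, -1.8]
finger_gap: 15.3
target [554.078 -59.09  100.      1.598] t 32.45 pos [447.9 295.5 140.6] rot [ 3.140e+00 -1.000e-03  1.594e+00] F [-0.8  1.1 -1.8] gap 15.3
shift now cm [-35.69   9.8    4.04] shift after turn [-35.73   9.65   4.06] rz -0.004 n 7.446757885668699
```

```bash
python3 -m jog '[[-4.2,1.15,0,0,0,0,0],[-4.2,1.15,0,0,0,0,0],[-4.2,1.15,0,0,0,0,0],[-4.2,1.15,0,0,0,0,0],[-4.2,1.15,0,0,0,0,0],[-4.2,1.15,0,0,0,0,0],[-4.2,1.15,0,0,0,0,0],[-4.2,1.15,0,0,0,0,0]]';  python3 -m jog '[[-2,0.4,1.5,0,0,0,0],[0,0,1.5,0,0,0,0],[0,0,1,0,0,0,0],[0,0,0,0,0,0,0],[0,0,0,0,0,0,0]]';python3 go.py F -22 -10 66 1.5708
python3 - <<'E'
from h import *
snap('scene','s17'); crop('s17','s17c',180,100,340,260,4.5)
E
```

```text
clock: 33.25
eef_pos: [547.9, -40.0, 138.9]
eef_rot: [-3.14, -0.0, 1.599]
wrist_force: [0.6, 0.2, -0.8]
finger_gap: 15.6
clock: 33.75
eef_pos: [552.6, -57.6, 99.7]
eef_rot: [-3.141, -0.0, 1.598]
wrist_force: [0.6, -0.0, -1.3]
finger_gap: 16.0
target [554.078 -59.09   66.      1.598] t 33.75 pos [552.6 -57.6  99.7] rot [-3.141 -0.     1.598] F [ 0.6 -0.  -1.3] gap 16.0
shift now cm [-0.15  0.14  3.37] shift after turn [-0.15  0.14  3.37] rz -0.0 n 0.6747174149315832
```

View pics/s17c.png

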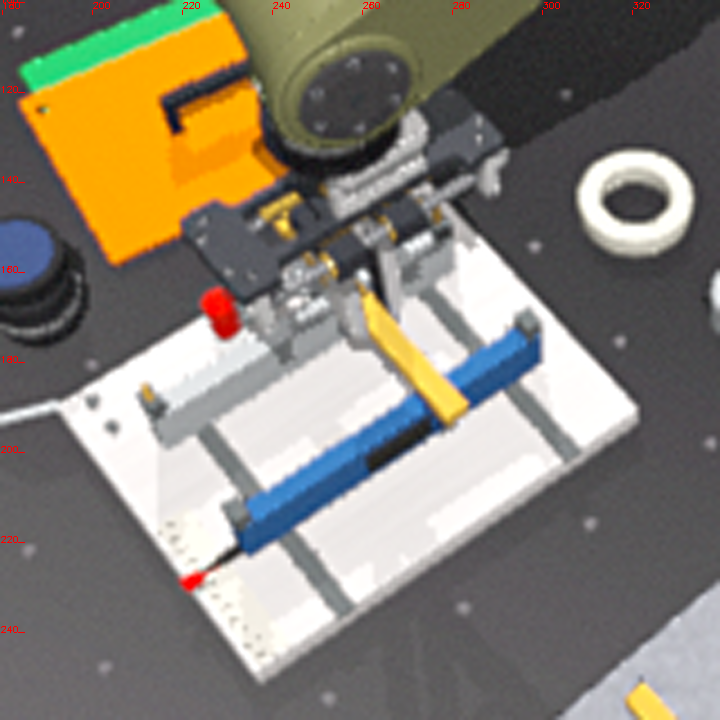

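```bash
python3 -m jog '[[-0.1,0.1,1,0,0,0,0],[0,0,1,0,0,0,0],[0,0,0.6,0,0,0,0],[0,0,0.4,0,0,0,0],[0,0,0,0,0,0,0],[0,0,0,0,0,0,0]]'; python3 -m jog '[[0,0,0.15,0,0,0,0],[0,0,0.1,0,0,0,0],[0,0,0,0,0,0,0]]'
```

```text
clock: 34.4
eef_pos: [553.8, -59.1, 69.5]
eef_rot: [3.141, 0.0, 1.596]
wrist_force: [-0.0, 0.4, -1.3]
finger_gap: 15.9
clock: 34.7
eef_pos: [553.7, -59.1, 66.9]
eef_rot: [3.142, 0.0, 1.596]
wrist_force: [0.0, -0.5, -1.6]
finger_gap: 15.8
```

```bash
python3 -m jog '[[0,0,0.1,0,0,0,0],[0,0,0,0,0,0,0]]'; python3 -m jog '[[0,0,0.06,0,0,0,0],[0,0,0,0,0,0,0]]'
```

```text
clock: 34.9
eef_pos: [553.6, -59.1, 65.9]
eef_rot: [-3.142, -0.0, 1.596]
wrist_force: [-0.8, 0.3, -2.0]
finger_gap: 15.4
clock: 35.1
eef_pos: [553.7, -59.1, 65.7]
eef_rot: [3.141, 0.0, 1.596]
wrist_force: [-3.2, -0.3, 4.1]
finger_gap: 15.4
```

```bash
python3 -m jog '[[0,0,0,0,0,0,34],[0,0,0,0,0,0,34],[0,0,0,0,0,0,34],[0,0,-1.5,0,0,0,34],[0,0,-3,0,0,0,34],[0,0,-3,0,0,0,34],[0,0,0,0,0,0,34]]'; python3 go.py 545 310 40 1.63
```

```text
clock: 35.8
eef_pos: [555.3, -59.3, 144.2]
eef_rot: [3.136, 0.001, 1.596]
wrist_force: [0.3, -0.5, 0.2]
finger_gap: 31.8
target [545.   310.    40.     1.63] t 35.8 pos [555.3 -59.3 144.2] rot [3.136e+00 1.000e-03 1.596e+00] F [ 0.3 -0.5  0.2] gap 31.8
shift now cm [36.96 -0.17 10.37] shift after turn [36.93  1.16 10.42] rz -0.034 n 7.677702013299519
```

```bash
python3 -m jog '[[4.6,0.15,0,0,0,-0.035,40],[4.6,0.15,0,0,0,0,40],[4.6,0.15,0,0,0,0,40],[4.6,0.15,0,0,0,0,40],[4.6,0.15,1,0,0,0,40],[4.6,0.15,1,0,0,0,40],[4.6,0.15,2,0,0,0,40],[4.6,0.15,2,0,0,0,40]]'; python3 -m jog '[[0.1,0.0,2,0,0,0,40],[0,0,2,0,0,0,40],[0,0,0,0,0,0,40]]'; python3 go.py 544 310 6.5 1.631
python3 - <<'E'
from h import *
snap('scene','s18'); crop('s18','s18c',180,100,440,340,3)
E
```

```text
clock: 36.6
eef_pos: [544.7, 310.5, 79.2]
eef_rot: [3.142, 0.0, 1.631]
wrist_force: [-0.2, -0.6, 0.2]
finger_gap: 37.4
clock: 36.9
eef_pos: [543.4, 309.2, 36.9]
eef_rot: [-3.136, 0.002, 1.631]
wrist_force: [0.7, -0.5, 0.6]
finger_gap: 37.4
target [544.    310.      6.5     1.631] t 36.9 pos [543.4 309.2  36.9] rot [-3.136e+00  2.000e-03  1.631e+00] F [ 0.7 -0.5  0.6] gap 37.4
shift now cm [0.09 0.08 3.04] shift after turn [0.08 0.07 3.04] rz 0.0 n 0.6078480092220396
```

View pics/s18c.png

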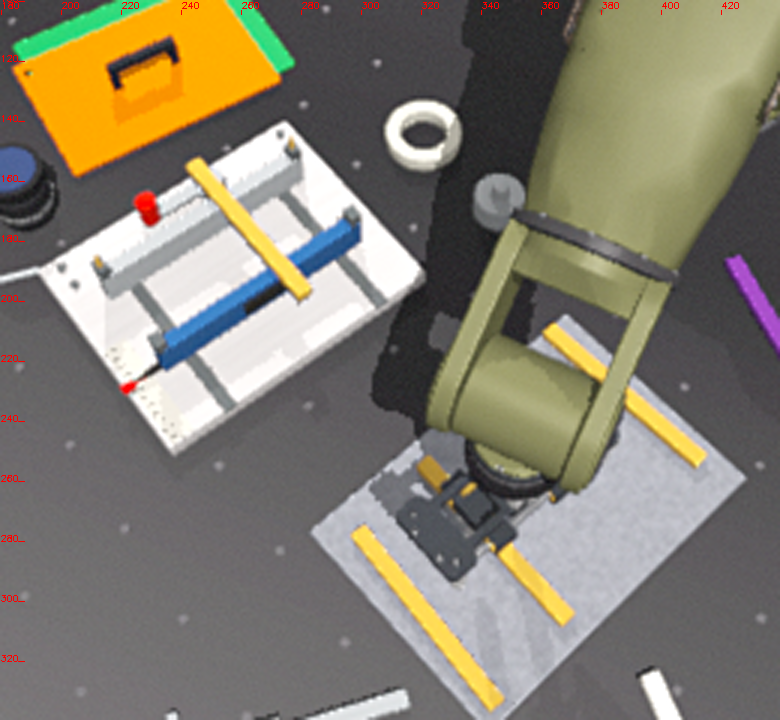

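```bash
python3 -m jog '[[0.0,0,1.2,0,0,0,40],[0,0,1,0,0,0,40],[0,0,0.5,0,0,0,40],[0,0,0.3,0,0,0,40],[0,0,0,0,0,0,40]]'; python3 -m jog '[[0,0,0,0,0,0,0],[0,0,0,0,0,0,0],[0,0,0,0,0,0,0],[0,0,0,0,0,0,0],[0,0,0,0,0,0,0]]' 25;  python3 -m jog '[[0,0,-1,0,0,0,0],[0,0,-2,0,0,0,0],[0,0,-3,0,0,0,0],[0,0,-4,0,0,0,0],[0,0,-3,0,0,0,0],[0,0,0,0,0,0.033,0],[0,0,0,0,0,0,0]]'; python3 go.py F 22 -10 100 1.5708
```

```text
clock: 37.45
eef_pos: [545.1, 309.5, 10.2]
eef_rot: [-3.141, 0.0, 1.631]
wrist_force: [-0.5, -0.1, 0.2]
finger_gap: 37.6
clock: 37.95
eef_pos: [545.2, 309.8, 10.8]
eef_rot: [3.141, -0.0, 1.631]
wrist_force: [-1.5, 0.9, 2.2]
finger_gap: 15.4
clock: 38.65
eef_pos: [545.3, 309.7, 141.7]
eef_rot: [3.14, -0.001, 1.597]
wrist_force: [0.2, 0.5, -1.8]
finger_gap: 15.7
target [598.062 -57.902 100.      1.598] t 38.65 pos [545.3 309.7 141.7] rot [ 3.140e+00 -1.000e-03  1.597e+00] F [ 0.2  0.5 -1.8] gap 15.7
shift now cm [-36.89   4.3    4.16] shift after turn [-36.89   4.28   4.17] rz -0.001 n 7.474803912873272
```

```bash
python3 -m jog '[[-4.5,0.5,0,0,0,0,0],[-4.5,0.5,0,0,0,0,0],[-4.5,0.5,0,0,0,0,0],[-4.5,0.5,0,0,0,0,0],[-4.5,0.5,0,0,0,0,0],[-4.5,0.6,0,0,0,0,0],[-4.5,0.6,0,0,0,0,0],[-4.5,0.6,0,0,0,0,0]]';  python3 -m jog '[[-0.8,0,1.5,0,0,0,0],[0,0,1.5,0,0,0,0],[0,0,1,0,0,0,0],[0,0,0,0,0,0,0],[0,0,0,0,0,0,0]]';python3 go.py F 22 -10 67 1.5708
```

```text
clock: 39.45
eef_pos: [597.4, -50.9, 139.9]
eef_rot: [-3.14, -0.0, 1.599]
wrist_force: [0.4, 0.3, -1.0]
finger_gap: 15.5
clock: 39.95
eef_pos: [598.1, -55.8, 100.5]
eef_rot: [-3.141, -0.0, 1.599]
wrist_force: [-0.2, -0.6, -1.5]
finger_gap: 15.6
target [598.062 -57.902  67.      1.598] t 39.95 pos [598.1 -55.8 100.5] rot [-3.141 -0.     1.599] F [-0.2 -0.6 -1.5] gap 15.6
shift now cm [-0.21 -0.01  3.35] shift after turn [-0.21 -0.01  3.35] rz 0.002 n 0.6707034208693317
```

```bash
python3 -m jog '[[-0.2,0,1,0,0,0,0],[0,0,1,0,0,0,0],[0,0,0.6,0,0,0,0],[0,0,0.5,0,0,0,0],[0,0,0.2,0,0,0,0],[0,0,0,0,0,0,0],[0,0,0,0,0,0,0]]'; python3 -m jog '[[0,0,0.1,0,0,0,0],[0,0,0,0,0,0,0]]'
```

```text
clock: 40.65
eef_pos: [598.2, -59.1, 67.7]
eef_rot: [3.141, 0.0, 1.598]
wrist_force: [-0.2, 0.2, -1.9]
finger_gap: 15.4
clock: 40.85
eef_pos: [598.3, -59.1, 66.8]
eef_rot: [3.141, 0.0, 1.598]
wrist_force: [0.7, -0.1, 0.2]
finger_gap: 15.6
```

```bash
python3 -m jog '[[0,0,0.06,0,0,0,0],[0,0,0,0,0,0,0]]'; python3 -m jog '[[0,0,0,0,0,0,34],[0,0,0,0,0,0,34],[0,0,0,0,0,0,34],[0,0,-1.5,0,0,0,34],[0,0,-3,0,0,0,34],[0,0,-3,0,0,0,34],[0,0,0,0,0,0,34]]'; python3 go.py 633 327.7 60 1.6
```

```text
clock: 41.05
eef_pos: [598.3, -59.1, 66.7]
eef_rot: [3.141, 0.0, 1.598]
wrist_force: [-2.2, -0.1, 7.1]
finger_gap: 15.4
clock: 41.75
eef_pos: [599.9, -59.3, 146.2]
eef_rot: [3.134, 0.001, 1.598]
wrist_force: [-0.0, -0.0, -0.2]
finger_gap: 31.9
target [633.  327.7  60.    1.6] t 41.75 pos [599.9 -59.3 146.2] rot [3.134e+00 1.000e-03 1.598e+00] F [-0.  -0.  -0.2] gap 31.9
shift now cm [38.61  4.29  8.61] shift after turn [38.59  4.44  8.62] rz -0.002 n 7.957196904497936
```

```bash
python3 -m jog '[[4.7,0.5,0,0,0,0,40],[4.7,0.5,0,0,0,0,40],[4.7,0.5,0,0,0,0,40],[4.7,0.5,0,0,0,0,40],[4.7,0.5,1,0,0,0,40],[4.7,0.5,1,0,0,0,40],[4.7,0.6,2,0,0,0,40],[4.7,0.6,2,0,0,0,40]]'; python3 -m jog '[[0.8,0.0,2,0,0,0,40],[0,0,2,0,0,0,40],[0,0,0,0,0,0,40],[0,0,0,0,0,0,40]]'; python3 go.py 633 327.7 7 1.6
python3 - <<'E'
from h import *
snap('scene','s19'); crop('s19','s19c',180,100,440,340,3)
E
```

```text
clock: 42.55
eef_pos: [629.6, 317.3, 81.8]
eef_rot: [3.141, -0.0, 1.598]
wrist_force: [0.7, -0.3, -0.2]
finger_gap: 37.7
clock: 42.95
eef_pos: [629.7, 322.8, 42.5]
eef_rot: [-3.141, 0.0, 1.597]
wrist_force: [0.1, -0.8, 0.6]
finger_gap: 37.9
target [633.  327.7   7.    1.6] t 42.95 pos [629.7 322.8  42.5] rot [-3.141  0.     1.597] F [ 0.1 -0.8  0.6] gap 37.9
shift now cm [0.48 0.35 3.55] shift after turn [0.48 0.35 3.55] rz -0.003 n 0.7200737765540656
```

View pics/s19c.png

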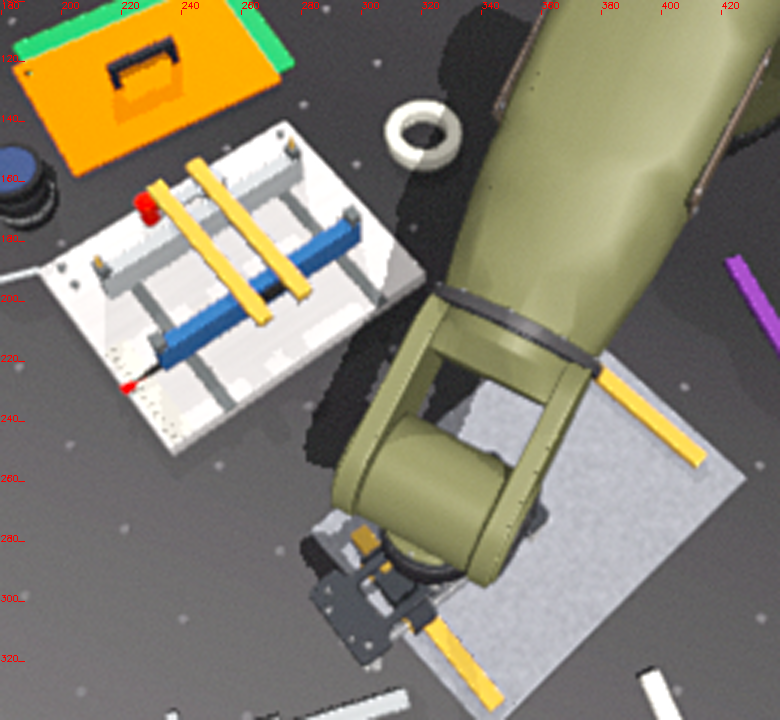

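```bash
python3 -m jog '[[0.45,0.35,1.2,0,0,-0.02,40],[0,0,1,0,0,0,40],[0,0,0.6,0,0,0,40],[0,0,0.5,0,0,0,40],[0,0,0,0,0,0,40],[0,0,0,0,0,0,40]]'; python3 -m jog '[[0,0,0,0,0,0,0],[0,0,0,0,0,0,0],[0,0,0,0,0,0,0],[0,0,0,0,0,0,0],[0,0,0,0,0,0,0]]' 25;  python3 -m jog '[[0,0,-1,0,0,0,0],[0,0,-2,0,0,0,0],[0,0,-3,0,0,0,0],[0,0,-4,0,0,0,0],[0,0,-3,0,0,0,0],[0,0,0,0,0,0.02,0],[0,0,0,0,0,0,0]]'; python3 go.py F 66 -10 100 1.5708
```

```text
clock: 43.6
eef_pos: [632.9, 327.9, 9.1]
eef_rot: [3.141, -0.0, 1.618]
wrist_force: [-0.5, -0.5, 0.1]
finger_gap: 37.5
clock: 44.1
eef_pos: [633.0, 328.0, 9.3]
eef_rot: [3.141, -0.0, 1.618]
wrist_force: [0.1, -0.9, 2.1]
finger_gap: 15.9
clock: 44.8
eef_pos: [632.8, 328.0, 139.5]
eef_rot: [3.141, -0.0, 1.597]
wrist_force: [0.5, 0.9, -2.2]
finger_gap: 15.8
target [642.046 -56.715 100.      1.598] t 44.8 pos [632.8 328.  139.5] rot [ 3.141 -0.     1.597] F [ 0.5  0.9 -2.2] gap 15.8
shift now cm [-38.48  -0.1    3.94] shift after turn [-38.48  -0.12   3.95] rz -0.001 n 7.73601329122258
```

```bash
python3 -m jog '[[-4.6,0,0,0,0,0,0],[-4.6,0,0,0,0,0,0],[-4.6,0,0,0,0,0,0],[-4.6,0,0,0,0,0,0],[-4.6,0,0,0,0,0,0],[-4.6,0,0,0,0,0,0],[-4.6,0,0,0,0,0,0],[-4.6,0,0,0,0,0,0]]';  python3 -m jog '[[-1.6,0,1.5,0,0,0,0],[0,0,1.5,0,0,0,0],[0,0,1,0,0,0,0],[0,0,0,0,0,0,0],[0,0,0,0,0,0,0]]';python3 go.py F 66 -10 66 1.5708
```

```text
clock: 45.6
eef_pos: [641.8, -41.7, 137.4]
eef_rot: [-3.139, -0.0, 1.598]
wrist_force: [0.3, 0.4, -1.8]
finger_gap: 15.7
clock: 46.1
eef_pos: [643.2, -54.5, 98.8]
eef_rot: [-3.141, -0.0, 1.6]
wrist_force: [-0.0, -1.2, 0.1]
finger_gap: 15.5
target [642.046 -56.715  66.      1.598] t 46.1 pos [643.2 -54.5  98.8] rot [-3.141 -0.     1.6  ] F [-0.  -1.2  0.1] gap 15.5
shift now cm [-0.22 -0.12  3.28] shift after turn [-0.22 -0.13  3.28] rz 0.002 n 0.6578258674591042
```

```bash
python3 -m jog '[[-0.3,-0.1,1,0,0,0,0],[0,0,1,0,0,0,0],[0,0,0.6,0,0,0,0],[0,0,0.5,0,0,0,0],[0,0,0.1,0,0,0,0],[0,0,0,0,0,0,0],[0,0,0,0,0,0,0]]'; python3 -m jog '[[0,0,0.1,0,0,0,0],[0,0,0,0,0,0,0]]'
```

```text
clock: 46.8
eef_pos: [642.5, -59.0, 67.4]
eef_rot: [3.141, 0.0, 1.598]
wrist_force: [-0.2, 0.1, -0.7]
finger_gap: 15.6
clock: 47.0
eef_pos: [642.3, -58.9, 66.1]
eef_rot: [3.141, -0.0, 1.598]
wrist_force: [0.4, 0.7, -1.2]
finger_gap: 15.8
```

```bash
python3 -m jog '[[0,0,0.1,0,0,0,0],[0,0,0,0,0,0,0]]'; python3 -m jog '[[0,0,0.06,0,0,0,0],[0,0,0,0,0,0,0]]'
```

```text
clock: 47.2
eef_pos: [642.4, -59.0, 65.2]
eef_rot: [3.141, 0.0, 1.598]
wrist_force: [-0.1, 0.4, 1.1]
finger_gap: 15.6
clock: 47.4
eef_pos: [642.4, -59.0, 65.2]
eef_rot: [3.141, 0.0, 1.598]
wrist_force: [-2.8, 0.5, 6.7]
finger_gap: 15.5
```

```bash
python3 -m jog '[[0,0,0,0,0,0,34],[0,0,0,0,0,0,34],[0,0,0,0,0,0,34],[0,0,-1.5,0,0,0,34],[0,0,-3,0,0,0,34],[0,0,-3,0,0,0,34],[0,0,0,0,0,-0.103,34],[0,0,0,0,0,0,34]]'; python3 go.py 358 274.3 60 1.701
```

```text
clock: 48.2
eef_pos: [642.7, -59.0, 141.2]
eef_rot: [3.139, 0.001, 1.703]
wrist_force: [-0.1, -0.1, -0.8]
finger_gap: 32.1
target [358.    274.3    60.      1.701] t 48.2 pos [642.7 -59.  141.2] rot [3.139e+00 1.000e-03 1.703e+00] F [-0.1 -0.1 -0.8] gap 32.1
shift now cm [ 36.79 -23.86   8.05] shift after turn [ 36.74 -23.9    8.12] rz 0.002 n 8.915963403087373
```

```bash
python3 -m jog '[[3.8,-2.45,0,0,0,0,40],[3.8,-2.45,0,0,0,0,40],[3.8,-2.45,0,0,0,0,40],[3.8,-2.45,0,0,0,0,40],[3.8,-2.45,0,0,0,0,40],[3.8,-2.45,0,0,0,0,40],[3.8,-2.45,1,0,0,0,40],[3.8,-2.45,1,0,0,0,40]]'; python3 -m jog '[[3.8,-2.4,2,0,0,0,40],[2.2,-1.4,2,0,0,0,40],[0,0,2,0,0,0,40],[0,0,0,0,0,0,40],[0,0,0,0,0,0,40]]'; python3 go.py 358 274.3 7 1.701
python3 - <<'E'
from h import *
snap('scene','s20'); crop('s20','s20c',180,100,440,340,3)
E
```

```text
clock: 49.0
eef_pos: [407.1, 218.1, 119.3]
eef_rot: [3.141, -0.0, 1.697]
wrist_force: [0.5, 0.1, 0.7]
finger_gap: 38.0
clock: 49.5
eef_pos: [363.2, 271.5, 59.8]
eef_rot: [-3.141, 0.0, 1.699]
wrist_force: [0.1, -0.0, 0.6]
finger_gap: 37.8
target [358.    274.3     7.      1.701] t 49.5 pos [363.2 271.5  59.8] rot [-3.141  0.     1.699] F [ 0.1 -0.   0.6] gap 37.8
shift now cm [ 0.35 -0.48  5.28] shift after turn [ 0.35 -0.48  5.28] rz -0.002 n 1.062120500972933
```

View pics/s20c.png

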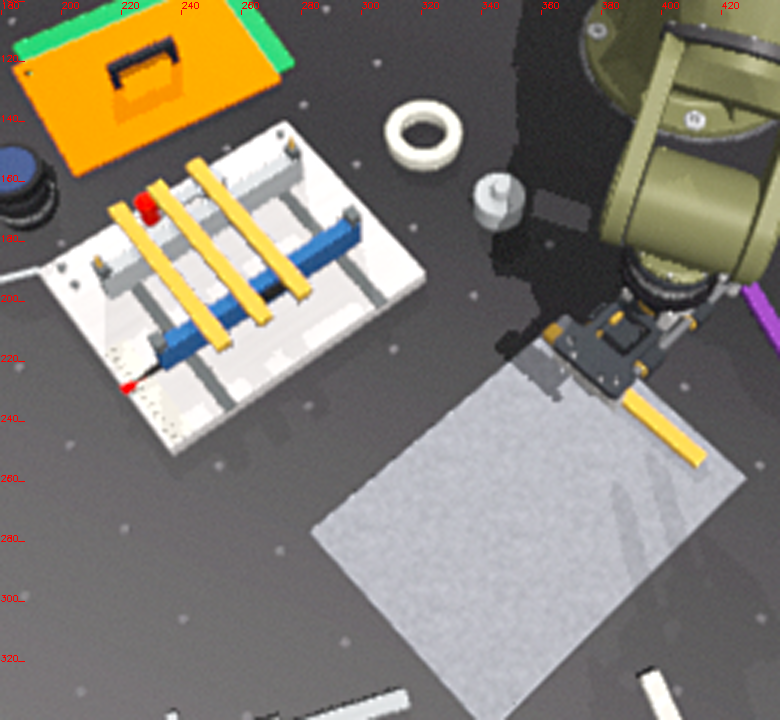

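Three bars lie square across both supports, and the fourth is under the gripper.

```bash
python3 -m jog '[[0.3,-0.45,1.5,0,0,0,40],[0,0,1.5,0,0,0,40],[0,0,1,0,0,0,40],[0,0,0.7,0,0,0,40],[0,0,0.3,0,0,0,40],[0,0,0,0,0,0,40],[0,0,0,0,0,0,40]]'; python3 -m jog '[[0,0,0,0,0,0,0],[0,0,0,0,0,0,0],[0,0,0,0,0,0,0],[0,0,0,0,0,0,0],[0,0,0,0,0,0,0]]' 25;  python3 -m jog '[[0,0,-1,0,0,0,0],[0,0,-2,0,0,0,0],[0,0,-3,0,0,0,0],[0,0,-4,0,0,0,0],[0,0,-3,0,0,0,0],[0,0,0,0,0,0.103,0],[0,0,0,0,0,0,0]]'; python3 go.py F -66 -10 100 1.5708
```

```text
clock: 50.25
eef_pos: [358.5, 274.1, 9.8]
eef_rot: [3.141, -0.0, 1.701]
wrist_force: [0.7, -0.3, 0.2]
finger_gap: 37.8
clock: 50.75
eef_pos: [358.3, 274.1, 9.6]
eef_rot: [3.141, -0.0, 1.701]
wrist_force: [-0.9, -0.4, 3.6]
finger_gap: 15.3
clock: 51.45
eef_pos: [358.4, 274.1, 140.6]
eef_rot: [3.14, -0.001, 1.596]
wrist_force: [0.6, -0.8, -1.2]
finger_gap: 15.6
target [510.094 -60.278 100.      1.598] t 51.45 pos [358.4 274.1 140.6] rot [ 3.140e+00 -1.000e-03  1.596e+00] F [ 0.6 -0.8 -1.2] gap 15.6
shift now cm [-33.82  14.32   4.05] shift after turn [-33.84  14.26   4.06] rz -0.002 n 7.389193234737319
```

```bash
python3 -m jog '[[-4,1.7,0,0,0,0,0],[-4,1.7,0,0,0,0,0],[-4,1.7,0,0,0,0,0],[-4,1.7,0,0,0,0,0],[-4,1.7,0,0,0,0,0],[-4,1.7,0,0,0,0,0],[-4,1.7,0,0,0,0,0],[-4,1.7,0,0,0,0,0]]';  python3 -m jog '[[-1.7,0.6,1.5,0,0,0,0],[0,0,1.5,0,0,0,0],[0,0,1,0,0,0,0],[0,0,0,0,0,0,0],[0,0,0,0,0,0,0]]';python3 go.py F -66 -10 66 1.5708
```

```text
clock: 52.25
eef_pos: [502.8, -44.0, 138.9]
eef_rot: [-3.14, -0.0, 1.601]
wrist_force: [-0.2, 0.7, -0.6]
finger_gap: 15.6
clock: 52.75
eef_pos: [509.2, -58.6, 99.6]
eef_rot: [-3.141, -0.0, 1.599]
wrist_force: [0.8, -0.0, -0.4]
finger_gap: 15.6
target [510.094 -60.278  66.      1.598] t 52.75 pos [509.2 -58.6  99.6] rot [-3.141 -0.     1.599] F [ 0.8 -0.  -0.4] gap 15.6
shift now cm [-0.17  0.08  3.36] shift after turn [-0.17  0.08  3.36] rz 0.002 n 0.6737581395895854
```

```bash
python3 -m jog '[[-0.1,0,1,0,0,0,0],[0,0,1,0,0,0,0],[0,0,0.6,0,0,0,0],[0,0,0.5,0,0,0,0],[0,0,0.1,0,0,0,0],[0,0,0,0,0,0,0],[0,0,0,0,0,0,0]]'; python3 -m jog '[[0,0,0.15,0,0,0,0],[0,0,0,0,0,0,0]]'; python3 -m jog '[[0,0,0.08,0,0,0,0],[0,0,0,0,0,0,0]]'
```

```text
clock: 53.45
eef_pos: [509.5, -60.0, 67.7]
eef_rot: [3.141, 0.0, 1.598]
wrist_force: [-0.9, 0.1, -0.4]
finger_gap: 15.4
clock: 53.65
eef_pos: [509.3, -60.0, 65.9]
eef_rot: [3.142, 0.0, 1.598]
wrist_force: [0.4, -0.0, -1.6]
finger_gap: 15.5
clock: 53.85
eef_pos: [509.4, -60.0, 65.5]
eef_rot: [3.141, 0.0, 1.598]
wrist_force: [-2.0, 0.3, 4.7]
finger_gap: 15.6
```

```bash
python3 -m jog '[[0,0,0,0,0,0,34],[0,0,0,0,0,0,34],[0,0,0,0,0,0,34],[0,0,-1.5,0,0,0,34],[0,0,-3,0,0,0,34],[0,0,-4,0,0,0,34],[4,-2,-4,0,0,0,34],[4,-2,0,0,0,0,34]]'; python3 -m jog '[[4,-2,0,0,0,0,34],[4,-2,0,0,0,0,34],[4,-1,0,0,0,0,34],[4,-1,0,0,0,0,34],[0,0,0,0,0,0,34],[0,0,0,0,0,0,34]]'
python3 - <<'E'
from h import *
snap('scene','s21'); crop('s21','s21c',170,75,330,255,4.2)
snap('top','t21'); crop('t21','t21c',315,95,515,245,3.9)
E
```

```text
clock: 54.65
eef_pos: [472.0, 12.3, 187.3]
eef_rot: [3.135, 0.0, 1.596]
wrist_force: [-0.5, -0.0, -1.8]
finger_gap: 32.1
clock: 55.25
eef_pos: [406.2, 171.0, 183.4]
eef_rot: [3.142, 0.0, 1.6]
wrist_force: [0.4, -0.2, 0.1]
finger_gap: 32.1
```

View pics/s21c.png

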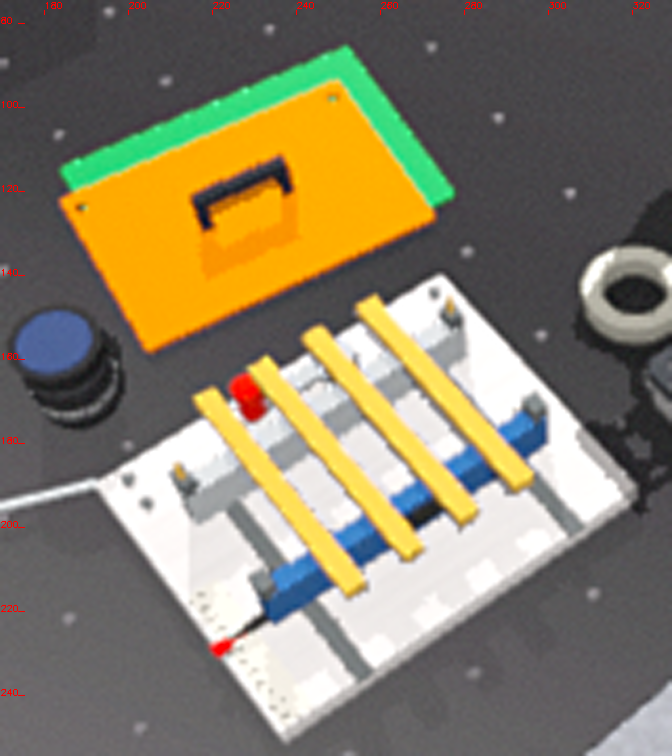

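View pics/t21c.png

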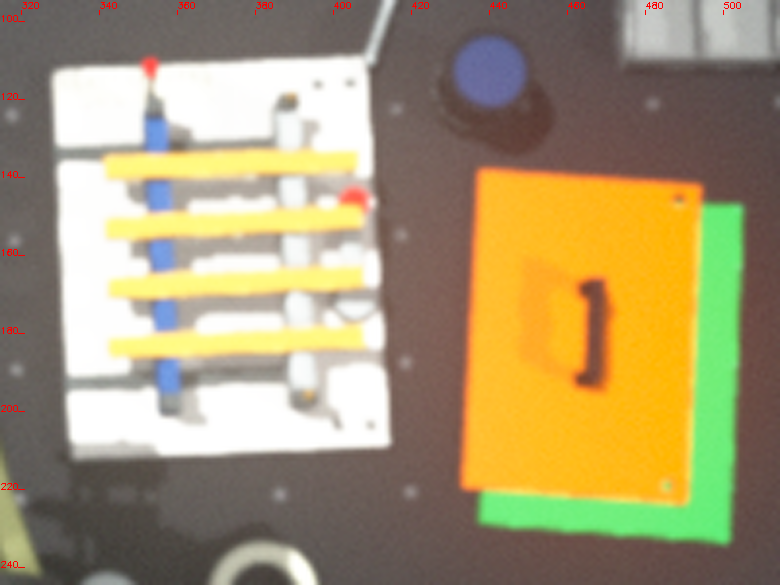

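Run:
```python
from m import *
import ptr
S=load('s21');T=load('t21')
q=lambda u,v:(170+u/4.2-.5,75+v/4.2-.5); qt=lambda u,v:(315+u/3.9-.5,95+v/3.9-.5)
for cam,qq,bs in((S,q,[(207,396,352,588),(261,363,410,553),(316,333,464,516),(371,302,520,482)]),(T,qt,[(105,167,356,160),(107,230,363,218),(109,290,368,275),(109,347,370,335)])):
    for b in bs:
        a=ray(cam,*qq(*b[:2]),72);e=ray(cam,*qq(*b[2:]),72);d=a-e; print(ptr.inF((a+e)/2),round(np.hypot(*d[:2]),1),round(np.arctan2(d[0],-d[1] if cam is S else d[1]),3))
Cs=[(S,*q(61,203),1,-1),(S,*q(339,80),-1,-1),(S,*q(436,215),-1,1),(S,*q(150,352),1,1)]
Ct=[(T,*qt(478,168),1,1),(T,*qt(702,185),1,-1),(T,*qt(688,504),-1,-1),(T,*qt(461,488),-1,1)]
for o in(Cs,Ct,Cs+Ct):
    p,r=fitrect(246,170,8,o,[517,-333,-.09]); d=p[:2]-[495.9,-355.6]; c,s=np.cos(-.089),np.sin(-.089)
    print(np.round(p,3),'in pad',np.round([c*d[0]+s*d[1],-s*d[0]+c*d[1]],1),r)
crop('s21','s21p',210,210,250,240,18)
```

```text
[ 67.8 -12.7] 185.8 0.001
[ 23.6 -11.8] 188.3 0.001
[-20.6 -10.9] 185.5 -0.001
[-66.1  -9. ] 186.0 -0.006
[ 64.4 -11.8] 185.9 -0.011
[ 18.9 -12.7] 189.2 -0.03
[-24.8 -12.9] 191.0 -0.041
[-68.2 -11.3] 191.8 -0.029
[ 5.17752e+02 -3.32045e+02 -8.30000e-02] in pad [19.7 25.4] [[0.0, -0.2], [-0.4, 0.2], [0.2, 0.2], [0.1, -0.1]]
[ 5.16682e+02 -3.32143e+02 -9.20000e-02] in pad [18.6 25.2] [[0.5, 0.5], [-0.5, 0.2], [-0.4, -0.2], [0.5, -0.4]]
[ 5.17150e+02 -3.32154e+02 -8.80000e-02] in pad [19.1 25.2] [[0.3, -0.5], [-0.1, 0.2], [0.3, 0.3], [0.0, -0.3], [0.3, 0.4], [-0.7, -0.0], [-0.3, -0.5], [0.6, -0.5]]
```

View pics/s21p.png

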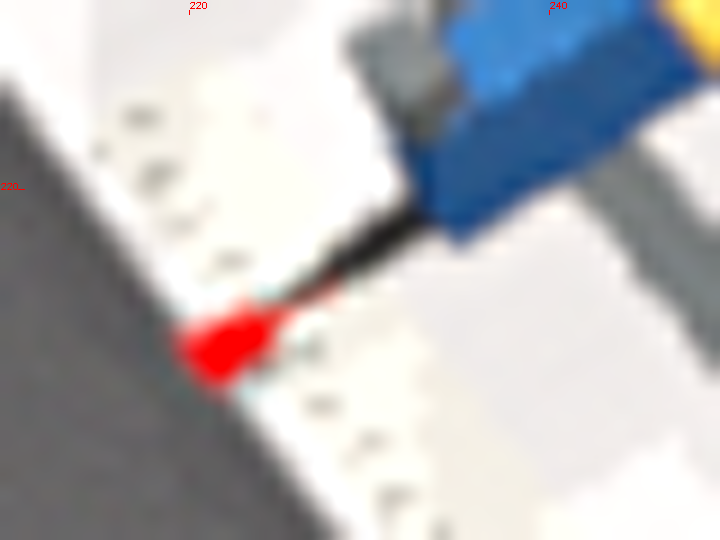

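```bash
python3 -c "
from h import *
print(order.sign_off())"
```

```text
the job is handed in; nothing more can be done
None
```

I finished the whole job and handed it in at about 55 s. I met the position, force and time limits on every check I could make. The sign-off gives no verdict.

What the last checks showed:
- **Cover:** it was laid centred on the green pad, then something knocked it aside while I was doing other steps. It now lies flat, about 19 mm and 25 mm off the pad's centre along its two axes. That is inside the 45 mm limit, so I left it.
- **Sliding support:** the pointer is on the red mark in both camera views, to about 1 mm. It took two pushes, and the view after the first one suggested it was still 1–2.5 mm short.
- **Cam lever:** I swung it out to its stop (about 1.2 rad) before pushing, then back until I felt the locked stop. The knob is back at its starting spot in the image, to within about 1 pixel (roughly 0.035 rad).
- **Bars:** all four that were there lie flat across both supports at fixture x of about -67, -23, 21 and 66 mm. Their middles are at y of about -9 to -13 mm, and they are within about 0.04 rad of square.
- **Lens:** it is still standing, and the arm was parked clear of everything.

The base plate's corners gave a fixture position about 8 mm away from the one given by the pins and knob. I went by the pins and knob, and the contacts and placings agreed with that to about 3 mm.

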